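# Change the filter cartridges on the ink-straining manifold

## Robot

A 6-joint arm with a two-finger parallel gripper is mounted at the origin on the work surface; the furniture and walls round the work are solid. World frame = base frame: x ahead of the robot, y to its left, z up, the work surface at z = 0. Lengths are in m, angles in rad, forces in N, time in s.
With the tool pointing down it reaches from about 0.325 to 0.85 m from the base axis. Payload 15.5 kg.
Tool frame: the origin (TCP) lies between the finger pads; the fingertips stand 14 mm ahead of it and the grasp point (between the pads) lies 5 mm behind it (manip.tip_reach is the z of the fingertips in the tool frame, in m); z points along the fingers, y is the line along which they close (so a half turn about z gives the same grasp; the last joint's range is limited). The gripper opens to 91 mm and grips with 3 to 60 N. Pads are 32 mm wide; open, the fingers measure 118 mm over their backs; the gripper's body (76 mm by 178 mm) begins 60 mm behind the grasp point.
Start: joints at [-1.335, 0.494, 1.345, -0, 1.302, -0.096], TCP at [0.203, -0.591, 0.192] pointing down, gripper open.
Joint ranges: [-2.91, 2.91], [-0.82, 2.16], [0.22, 2.67], [-1.22, 4.37], [0.12, 2.79], [-3.08, 3.08]. Speed limits (rad/s): [1.89, 1.89, 2.57, 3.01, 3.01, 3.01].

## Interface

Orientations are given as a unit quaternion [x, y, z, w].
In Python, from plant import sensors, viewer, job, finder, manip gives the robot as it stands.
- The arm moves only by the tool jog_arm, never from a script. Its argument "increments" is text: rows parted by semicolons, each of 6 numbers parted by spaces: the shift along the world's x, y, z in mm, then the turn, a rotation vector about the world's x, y, z in degrees. A call has 1 to 5 rows; each row shifts and turns the commanded pose from where the row before left it; what a row does not reach is not made up. A row lasts 1/8 s, in which the tool goes at most 62.5 mm and 10.7 degrees, less where a joint would pass 70% of its speed; a pose out of reach is approached as far as the arm can. A call is refused whole if a number of a shift passes 62.5 or a number of a turn 10.7, either way. A call with a gripper value outside its range is refused whole. "gripper" is the closure, from 0 (fully open) to 1 (shut), set as the call begins (left out, the last holds). The fingers move at their own pace and stop on an object; the grip force is fixed at half the most. Time passes only in rows, so rows that do not move let the fingers close. It gives the time, the measured TCP pose, the force, the opening and the grip force at its end, in the units of the state.
- sensors.state(): the state, without advancing time (a new reading comes with each control period).
- viewer.capture(name): name is "scene" or "top"; returns the picture (480x640x3 uint8, blue, green, red); there is no depth.
- viewer.camera_model(name): a dict with "fovy" (degrees; the focal length in pixels is half the picture's height over the tangent of half this angle, whatever the lens; pixels are square), "cx", "cy" (the principal point, pixels), "extrinsics" (4x4, takes a point from world to camera coordinates). Camera axes: x right, y down, z forward; pixel columns grow to the right and rows downward; lengths in m; the calibration is good to about 2 mm. A picture is of the moment at which its call begins. camera_model takes no time and is no camera call.
- job.finish_job(): hands the job in; it is judged then, once.
Trained networks look in the newest picture that a camera, given by its name, has taken for a name from the list of things; names that differ only in an ending like _2 or _b are one class to them, and where a whole thing is asked for, a point or a joint stands for the part that bears it (a point fixed in the world has none). Each returns a list of dicts, best first, with "p" (0 to 1); they miss things now and then, are a little off and sometimes report something else, mostly with a low value. They report only what shows in the picture. A call takes as long as a camera call. They do not tell look-alikes from the thing itself.
- finder.find_in(camera, query): "extent" ([left, top, width, height] in pixels, round what is visible of it).
- finder.trace(camera, query): "pixels" (480x640 bool, what is visible of it) and "extent" ([left, top, width, height] in pixels, round what is visible of it).
The state is a dict: "time": time; "joint_positions": joint angles; "qvel": joint speeds; "joint_efforts": joint torques, N m; "ee_pos": TCP position; "orientation": TCP orientation; "force": force on the tool from outside, world axes, zero at the start; "ft_torque": the same for the moment, N m; "width": finger opening in m; "gripper_force": force on a finger pad.
Only numpy, scipy, OpenCV 4.12 (cv2) and the standard library are available. Lean on these libraries where they do the work, as an engineer would, in place of code of your own. Each camera call takes 0.05 s, during which the arm holds its last target. There are 200 camera calls.

## Task

Change the filters on the ink manifold: before pulling or plugging any cartridge, shut its cock by turning the winged key a full quarter turn, so that the wings stand across the row of sockets. Then, with the cock shut, pull the used cartridge out of the block and stand it upright on the square stone tile, plug every new cartridge from the table fully home into open sockets, and hang the strainer by its bail in the hook over the catch dish. Only when all that is done turn the key fully open again, wings in line with the row, and leave the jar, the muller and the grey stone where they are.

Things in the scene. Friction and masses are not known exactly. Their poses are not given: they have to be found in the camera images.
- manifold: Fixed manifold: steel base plate 100 x 306 x 6 mm, origin under its centre, y along the row of sockets, z up. On it a grey socket block, 72 mm (x), from y = -154 to +76 mm, top at z = 40 mm. Past the block's +y end, axis at x = 0, y = 109 mm, the brass valve body with the winged key, whose wing tips pass 5 mm from the block's end face.
- socket_1 (a point): Centre of the mouth of socket 1 of 4, on the top of the block (z = 40 mm); 1 to 4 are 56 mm apart towards +y. Axes as the manifold's. Rectangular hole 36.6 mm (x) by 40.6 mm (y), 20 mm deep, 2 mm lead-in. At the start one socket holds the used cartridge and one is covered by the blanking cap; the others are open.
- socket_2 (a point): Centre of the mouth of socket 2 of 4, on the top of the block (z = 40 mm); 1 to 4 are 56 mm apart towards +y. Axes as the manifold's. Rectangular hole 36.6 mm (x) by 40.6 mm (y), 20 mm deep, 2 mm lead-in. At the start one socket holds the used cartridge and one is covered by the blanking cap; the others are open.
- socket_3 (a point): Centre of the mouth of socket 3 of 4, on the top of the block (z = 40 mm); 1 to 4 are 56 mm apart towards +y. Axes as the manifold's. Rectangular hole 36.6 mm (x) by 40.6 mm (y), 20 mm deep, 2 mm lead-in. At the start one socket holds the used cartridge and one is covered by the blanking cap; the others are open.
- socket_4 (a point): Centre of the mouth of socket 4 of 4, on the top of the block (z = 40 mm); 1 to 4 are 56 mm apart towards +y. Axes as the manifold's. Rectangular hole 36.6 mm (x) by 40.6 mm (y), 20 mm deep, 2 mm lead-in. At the start one socket holds the used cartridge and one is covered by the blanking cap; the others are open.
- blank: Fixed grey blanking cap, 40 x 44 x 8 mm, lying on the block over one socket, which is not used. Origin under its centre.
- key (a joint): Angle of the cock's winged key, 0 to 1.57 rad, growing counter-clockwise seen from above. 0 = fully open (wings along the row of sockets, the manifold's y); 1.57 = fully shut (wings across, along the manifold's x). It stays where it is left (friction about 0.05 N m), with hard stops at both ends; it starts within 0.12 of open.
- key_grip (a point): On the key's upright axis at the top of the wings (z = 60 mm). Turns with the key, its y along the wings. The two upright steel wings are 56 mm long together (28 mm each side of the axis), 10 mm thick, from z = 34 to 60 mm (53 mm high on the axis); take them across their thickness from above.
- used: The used filter cartridge, a white block like the new ones (same size), standing in a socket of the block at the start. Origin at the centre of the underside of its foot, z up; x and y as for the new ones.
- new_1: New filter cartridge (two or three are there, others absent): white block, body 40 (x) by 44 (y) by 28 mm high on a foot 34 (x) by 38 (y) by 18 mm high, 120 g. Origin under the foot's centre. Stands upright on the table. Fits a socket with its x along the manifold's x, either way round; home, its shoulder rests on the block and its origin lies 18 mm below the mouth.
- new_2: New filter cartridge (two or three are there, others absent): white block, body 40 (x) by 44 (y) by 28 mm high on a foot 34 (x) by 38 (y) by 18 mm high, 120 g. Origin under the foot's centre. Stands upright on the table. Fits a socket with its x along the manifold's x, either way round; home, its shoulder rests on the block and its origin lies 18 mm below the mouth.
- new_3: New filter cartridge (two or three are there, others absent): white block, body 40 (x) by 44 (y) by 28 mm high on a foot 34 (x) by 38 (y) by 18 mm high, 120 g. Origin under the foot's centre. Stands upright on the table. Fits a socket with its x along the manifold's x, either way round; home, its shoulder rests on the block and its origin lies 18 mm below the mouth.
- strainer: Self-standing steel strainer, 140 g: closed cup 58 mm wide, 24 mm high; over it a bail of 8 mm bar in the strainer's yz plane, 62 mm wide, sides to z = 74 mm, gable apex at z = 88 mm (bar centre), y = 0; on the apex a wooden grip tab 12 mm (x) by 30 mm (y), up to z = 140 mm. Origin under the cup's centre. Either way round on the hook.
- strainer_eye (a point): On the bar's centre line at the apex of the strainer's bail, 88 mm above the strainer's origin.
- drip_stand: Fixed stand with a hook of 8 mm bar in its xz plane; origin on the table under the throat. Base x = -50 to 86 mm, 90 mm wide; catch dish 78 mm wide to z = 43 mm under the throat. Post at x = 64 mm, arm at z = 157 mm, throat x = -7 to 7 mm at z = 145 mm, tip at x = -17 mm, z = 162 mm (bar centres). Opens to -x: the bail goes over the tip from there, then down.
- hook_seat (a point): Where the centre of the bail's bar lies when it hangs in the throat: 153 mm above the table. Axes as the drip stand's.
- tile: Fixed square stone tile, 150 x 150 mm, 10 mm thick, flat on the table; origin under its centre, working face at z = 10 mm.
- spice_jar: Bystander: small lidded jar, 44 mm wide, 59 mm high; origin under its centre.
- muller: Bystander: glass muller, 52 mm wide, 92 mm high; origin under its centre.
- stone: Bystander: grey stone, 38 x 50 x 32 mm; origin under its centre.
Things that resemble listed ones, but are neither listed nor needed, are in the scene too. Leave any purple look-alike of the strainer alone.

How it is judged:
By the outcome, as a careful person would: the job done as asked, in the order asked, and still so for the second after the job is handed in, with the robot touching nothing.
Of new_1, new_2, new_3 only 2 to 3 are there at a start; the rules pass over those that are not, and their reading is None.
At some moment in a run one of new_1, new_2, new_3 may be knocked a few centimetres aside while the robot is not near it.
It also fails if it takes over 210 s, if anything falls off the work surface, if the arm or the gripper's body presses on something with over 40 N, if the wrist force passes 120 N, or if a joint passes its speed limit or range.

## Working session

There is one attempt and no reset: what is moved stays moved. The work goes in short steps, Python scripts to look and compute and a tool call to move; the robot and the scene stay as the last step left them, time stands still between calls to the robot, and variables do not carry over. Pictures are saved under pics/ and viewed, at most 15 in all, crops included, and the job is handed in when it is done.

Besides the shell and the picture viewer there is one more tool, called after ">>>" as name(argument=value, ...) on one line, values as JSON. jog_arm: Moves the arm, as the interface text tells. Its arguments: {"type":"object","properties":{"increments":{"type":"string"},"gripper":{"type":"number"}},"required":["increments"]}

```bash
mkdir -p pics; ls; cat > h.py <<'E'
import numpy as np,cv2
from plant import sensors, viewer, job, finder, manip
def ray(c,u,v):
    m=viewer.camera_model(c);f=240/np.tan(np.radians(m["fovy"])/2);E=np.array(m["extrinsics"]);R=E[:3,:3];t=E[:3,3]
    d=R.T@np.array([(u-m["cx"])/f,(v-m["cy"])/f,1]);return -R.T@t,d
def onz(c,u,v,z):
    o,d=ray(c,u,v);return o+d*(z-o[2])/d[2]
def tri(a,b):
    o1,d1=ray("top",*a);o2,d2=ray("scene",*b);A=np.c_[d1,-d2];s=np.linalg.lstsq(A,o2-o1,rcond=None)[0]
    p,q=o1+s[0]*d1,o2+s[1]*d2;return (p+q)/2,np.linalg.norm(p-q)
def proj(c,P):
    m=viewer.camera_model(c);f=240/np.tan(np.radians(m["fovy"])/2);E=np.array(m["extrinsics"]);p=E[:3,:3]@np.array(P)+E[:3,3]
    return f*p[0]/p[2]+m["cx"],f*p[1]/p[2]+m["cy"]
E
python3 - <<'E'
from h import *
np.set_printoptions(precision=3,suppress=True)
for c in("top","scene"):
    cv2.imwrite(f"pics/{c}0.png",viewer.capture(c));m=viewer.camera_model(c);print(c,m["fovy"],m["cx"],m["cy"],ray(c,320,240))
    for q in["manifold","blank","key","used","new_1","strainer","drip_stand","tile","spice_jar","muller","stone"]:
        print(q,[(round(r["p"],2),[int(x) for x in r["extent"]]) for r in finder.find_in(c,q)[:5]])
print(sensors.state())
E
```

```text
pics
top 51.53040704901187 314.2515380553006 242.71001665275634 (array([0.446, 0.017, 1.087]), array([ 0.098, -0.023, -0.995]))
manifold [(0.75, [253, 189, 141, 52])]
blank [(0.6, [369, 203, 25, 15]), (0.36, [263, 204, 24, 8])]
key [(0.56, [262, 206, 21, 4])]
used [(0.68, [319, 198, 19, 19])]
new_1 [(0.8, [350, 274, 23, 19]), (0.72, [271, 282, 20, 24])]
strainer [(0.8, [223, 347, 28, 32])]
drip_stand [(0.82, [144, 183, 49, 67])]
tile [(0.81, [406, 249, 72, 74])]
spice_jar [(0.93, [275, 136, 22, 26])]
muller [(0.73, [250, 189, 146, 50]), (0.56, [370, 140, 23, 28])]
stone [(0.59, [422, 209, 21, 14]), (0.44, [142, 183, 50, 65])]
scene 57.468575263805704 313.44333244086494 235.76028846884353 (array([0.138, 0.724, 0.598]), array([ 0.401, -0.76 , -0.511]))
manifold [(0.7, [236, 223, 100, 86]), (0.36, [153, 283, 86, 106]), (0.22, [303, 295, 26, 70])]
blank [(0.66, [236, 223, 100, 84]), (0.47, [309, 226, 15, 9])]
key [(0.62, [251, 267, 18, 19])]
used [(0.79, [279, 239, 20, 18])]
new_1 [(0.71, [324, 284, 27, 36]), (0.55, [347, 247, 24, 28])]
strainer [(0.82, [303, 295, 30, 71]), (0.69, [368, 300, 38, 76])]
drip_stand [(0.6, [153, 281, 86, 111])]
tile [(0.96, [354, 213, 68, 39])]
spice_jar [(0.84, [213, 248, 18, 24])]
muller [(0.82, [268, 199, 15, 37])]
stone [(0.5, [330, 213, 9, 13])]
{'time': 1.2, 'joint_positions': array([-1.336,  0.494,  1.345,  0.   ,  1.303, -0.095]), 'qvel': array([-0.   ,  0.001,  0.001, -0.001, -0.002, -0.001]), 'joint_efforts': array([  0.001, -87.871, -38.225,   0.071,   0.044,  -0.   ]), 'ee_pos': array([ 0.203, -0.591,  0.192]), 'orientation': array([ 0.986,  0.165,  0.   , -0.   ]), 'force': array([-0.016,  0.354, -0.535]), 'ft_torque': array([ 0.014, -0.021, -0.016]), 'gripper_force': 0.0, 'width': 0.0914669708160208}
```

View pics/top0.png

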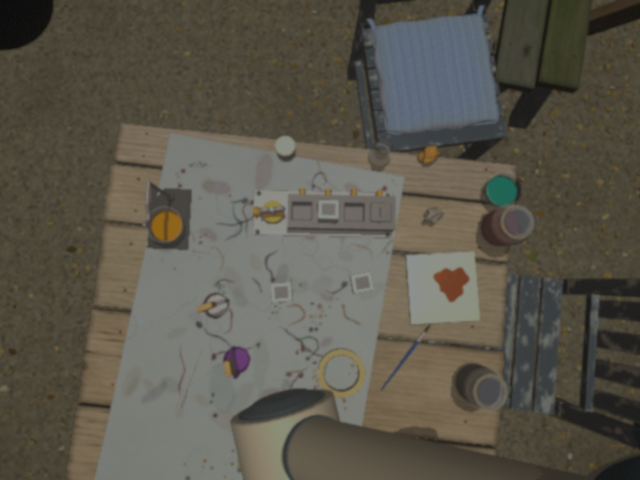

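View pics/scene0.png

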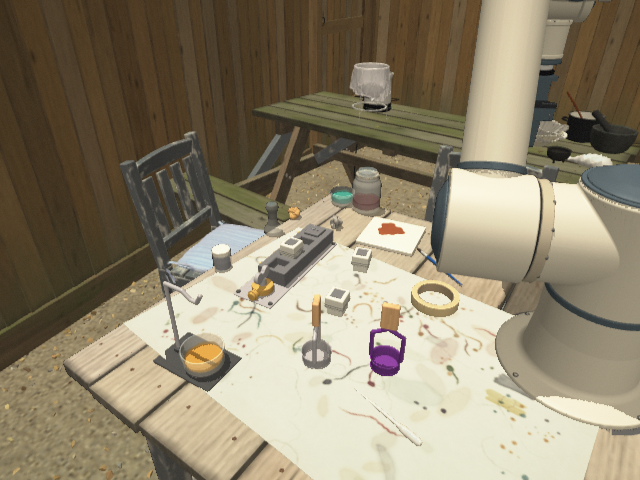

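Top view: the manifold row runs from about (262,212), where the key is, to (380,210). Socket 4 is open at (302,211), the used cartridge is in socket 3 at (328,209), socket 2 is open at (354,211), and the blank covers socket 1 at (380,211). New cartridges are at (281,292) and (362,282), the tile is at (443,287) and the drip stand at (167,222).

There are two strainer candidates in the top view. The steel one is at (215,305) (scene (316,352)) and the purple one at (237,360) (scene (387,350)). The steel one fits the description and the purple one is the look-alike, so I'll confirm this in enlarged crops.

```bash
python3 - <<'E'
from h import *
np.set_printoptions(precision=4,suppress=True)
t=np.mean([viewer.capture("top").astype(float) for _ in range(4)],0);np.save("t0.npy",t)
s=np.mean([viewer.capture("scene").astype(float) for _ in range(3)],0);np.save("s0.npy",s)
g=lambda a:np.clip(a*1.3,0,255).astype(np.uint8)
cv2.imwrite("pics/tc.png",cv2.resize(g(t[180:310,200:400]),(800,520),interpolation=cv2.INTER_CUBIC))
cv2.imwrite("pics/sc.png",cv2.resize(g(s[215:375,220:380]),(600,600),interpolation=cv2.INTER_CUBIC))
cv2.imwrite("pics/sd.png",cv2.resize(g(s[270:395,150:340]),(800,526),interpolation=cv2.INTER_CUBIC))
for q in["new_1","used","tile","strainer","blank","drip_stand","manifold","muller","stone"]:
    for r in finder.trace("top",q)[:3]:
        if r["p"]<.4: continue
        c=cv2.findContours(r["pixels"].astype(np.uint8),0,1)[0];c=max(c,key=cv2.contourArea);print(q,round(r["p"],2),cv2.minAreaRect(c))
E
```

```text
new_1 0.92 ((361.9440002441406, 281.6920166015625), (19.94572639465332, 22.897336959838867), 79.69515228271484)
new_1 0.72 ((280.5, 291.5), (19.0, 21.0), 90.0)
used 0.84 ((328.0, 210.0), (20.0, 20.0), 90.0)
tile 0.66 ((442.4534606933594, 287.2086181640625), (69.76176452636719, 70.40770721435547), 86.633544921875)
strainer 0.74 ((214.46755981445312, 305.2945861816406), (26.247163772583008, 28.599849700927734), 36.02737045288086)
strainer 0.66 ((235.00003051757812, 361.0000305175781), (26.870054244995117, 32.52690887451172), 45.0)
blank 0.58 ((381.0, 212.5), (19.0, 20.0), 90.0)
drip_stand 0.89 ((167.18284606933594, 216.11178588867188), (47.75023651123047, 66.8170166015625), 2.385944128036499)
drip_stand 0.55 ((442.45257568359375, 287.0523681640625), (70.76160430908203, 70.91141510009766), 87.1375961303711)
manifold 0.61 ((324.1398620605469, 212.13494873046875), (142.4271697998047, 47.6148796081543), 1.2590452432632446)
muller 0.63 ((381.25, 152.24998474121094), (23.33452033996582, 29.698484420776367), 45.0)
stone 0.64 ((432.5841064453125, 214.26107788085938), (15.521894454956055, 20.131427764892578), 41.18592834472656)
```

View pics/tc.png

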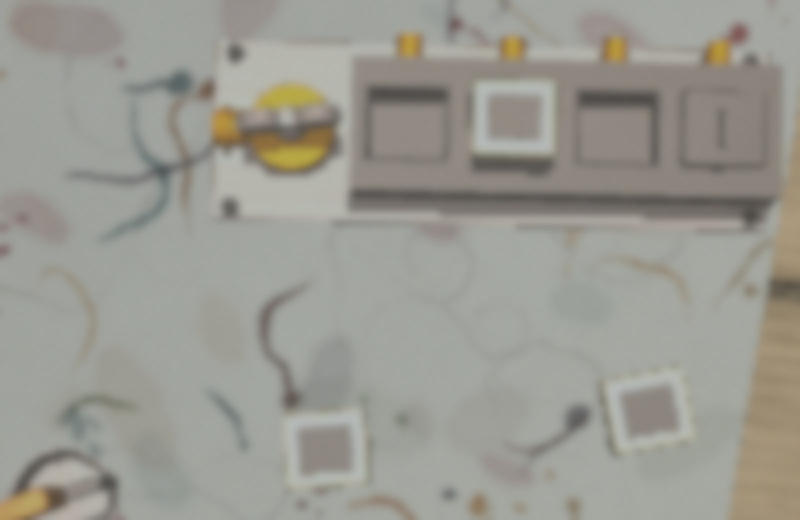

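View pics/sc.png

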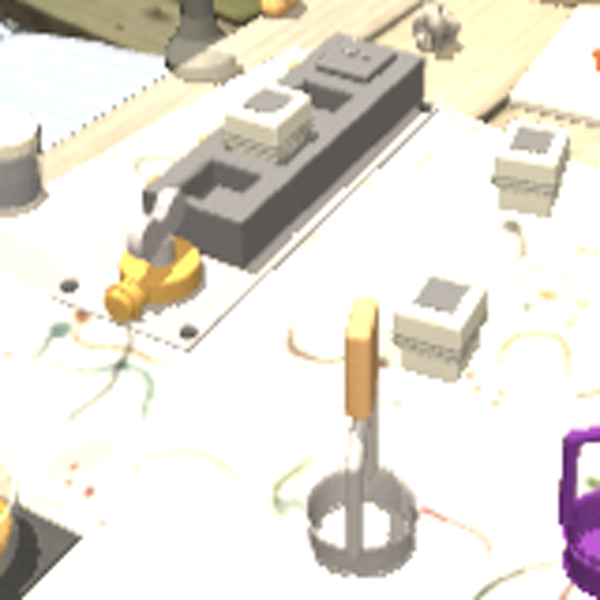

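View pics/sd.png

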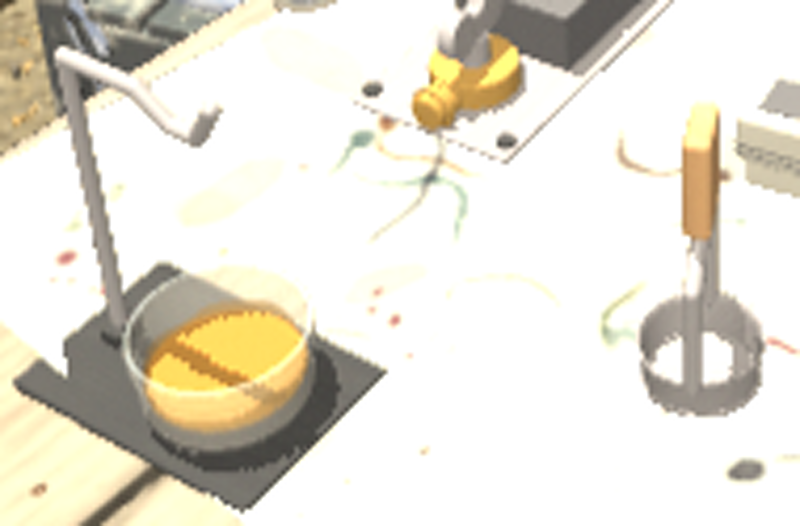

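The crops show the steel strainer with its wooden tab at scene (316,310..365) and the purple one separate, so I take the steel one. The hook opens towards the robot, and sockets 2 and 4 are open. Next I refine the poses by fitting model edges in both views.

```bash
cat > fit.py <<'E'
from h import *
from scipy.optimize import least_squares
from scipy.ndimage import map_coordinates
def rect(x0,x1,y0,y1,z): 
    c=[(x0,y0,z),(x1,y0,z),(x1,y1,z),(x0,y1,z)];return [(c[i],c[(i+1)%4]) for i in range(4)]
def fit(segs,p0,imgs,free=3,w=3.0,n=15):
    # p=(x,y,yaw,z); find strongest gradient near every sample, then least squares on the normals
    p=np.array(p0,float)
    T=lambda p,q:(p[0]+np.cos(p[2])*q[0]-np.sin(p[2])*q[1],p[1]+np.sin(p[2])*q[0]+np.cos(p[2])*q[1],p[3]+q[2])
    for it in range(6):
        ww=w if it<3 else w/2; obs=[]
        for c,im in imgs.items():
            for a,b in segs:
                a,b=np.array(a),np.array(b);A,B=np.array(proj(c,T(p,a))),np.array(proj(c,T(p,b)));t=(B-A)/np.linalg.norm(B-A);nn=np.array([-t[1],t[0]])
                for k in np.linspace(.1,.9,n):
                    q=a+k*(b-a);P=np.array(proj(c,T(p,q)));o=np.arange(-ww-1,ww+1.01,.25);S=P+o[:,None]*nn
                    v=np.mean([map_coordinates(im[:,:,ch],[S[:,1],S[:,0]],order=1) for ch in range(3)],0)
                    g=np.abs(v[4:]-v[:-4]);i=np.argmax(g)
                    if g[i]>12: obs.append((c,q,P+o[i+2]*nn,nn))
        def res(x):
            pp=np.r_[x,p[free:]]
            return [float((np.array(proj(c,T(pp,q)))-O)@nn) for c,q,O,nn in obs]
        r=least_squares(res,p[:free],loss="soft_l1",f_scale=.4,x_scale=[.01,.01,.05,.01][:free]);p[:free]=r.x
    return p,len(obs),float(np.median(np.abs(res(r.x))))
E
python3 - <<'E'
from fit import *
np.set_printoptions(precision=4,suppress=True)
t,s=np.load("t0.npy"),np.load("s0.npy")
u=lambda x,y:(200+(x+.5)/4-.5,180+(y+.5)/4-.5)
M=[onz("top",*u(*q),.04) for q in[(407,124),(617,128)]];d=M[0]-M[1];print("sock4,2",M,np.linalg.norm(d))
yaw=np.arctan2(d[1],d[0])-np.pi/2;c=M[0]-np.array([-np.sin(yaw),np.cos(yaw),0])*(-.154+.0+.028+.0) # rough
# socket y: block -154..76 ; sockets 56 apart, centred -> y=-123,-67,-11,45
e=np.array([-np.sin(yaw),np.cos(yaw),0]);c=(M[0]-.045*e+M[1]+.067*e)/2
blk=rect(-.036,.036,-.154,.076,.04);pl=rect(-.05,.05,-.153,.153,.006)
sk=[]
for y in(45,-67):sk+=rect(-.0183,.0183,(y-20.3)/1e3,(y+20.3)/1e3,.04)
for nm,im in(("both",{"top":t,"scene":s}),("top",{"top":t}),("scene",{"scene":s})):
    p=fit(blk+pl,[c[0],c[1],yaw,0],im);print("manifold",nm,p);
    if nm!="scene":print(" +z",fit(blk+pl,p[0],im,free=4)[0], fit(sk,p[0],im,w=2)) 
for nm,px in(("newA",(280.5,291.5)),("newB",(361.9,281.7)),("used",(328,209.5))):
    for z0 in([0] if nm!="used" else [.022]):
        g=onz("top",*px,z0+.046);
        for y0 in (yaw,yaw+np.pi/2,-.0,.17,-.17, 1.4,1.74):
            r=fit(rect(-.02,.02,-.022,.022,.046),[g[0],g[1],y0,z0],{"top":t,"scene":s},w=2,free=4);print(nm,round(y0,2),r)
g=onz("top",442.4,287.1,.01);print("tile",fit(rect(-.075,.075,-.075,.075,.01),[g[0],g[1],-.05,0],{"top":t,"scene":s}))
g=onz("top",167,222,.0);
for h in(.004,.006,.01):print("stand",fit(rect(-.05,.086,-.045,.045,h),[g[0],g[1],-.04,0],{"top":t,"scene":s},w=4))
sc=lambda x,y:(220+(x+.5)*160/600-.5,215+(y+.5)*160/600-.5)
print("strainer cup",onz("top",217,305.5,.024),onz("scene",*sc(362,495),.024), "tabtop",onz("scene",*sc(363,305),.14),onz("top",203,307.5,.14))
sd=lambda x,y:(150+(x+.5)*190/800-.5,270+(y+.5)*125/526-.5)
print("tip scene z162",onz("scene",*sd(208,112),.162),"throat z145",onz("scene",*sd(195,135),.145),"posttop",onz("scene",*sd(66,55),.157))
E
```

```text
sock4,2 [array([0.6118, 0.0318, 0.04  ]), array([ 0.6091, -0.08  ,  0.04  ])] 0.11181188231707061Traceback (most recent call last):
  File "<stdin>", line 13, in <module>
  File "fit.py", line 23, in fit
    r=least_squares(res,p[:free],loss="soft_l1",f_scale=.4,x_scale=[.01,.01,.05,.01][:free]);p[:free]=r.x
    return func(*args, **kwargs)
    result = trf(vector_fun.fun, vector_fun.jac, x0, f0, J0, lb, ub, ftol, xtol,
                 gtol, max_nfev, x_scale, loss_function, tr_solver,
                 tr_options.copy(), verbose, callback=callback_wrapped)
    return trf_no_bounds(
        fun, jac, x0, f0, J0, ftol, xtol, gtol, max_nfev, x_scale,
        loss_function, tr_solver, tr_options, verbose, callback=callback)
    f_new = fun(x_new)
    self._update_fun()
    ~~~~~~~~~~~~~~~~^^
    self.f = self.fun_wrapped(xp_copy(self.x))
             ~~~~~~~~~~~~~~~~^^^^^^^^^^^^^^^^^
    return np.atleast_1d(self.fun(x))
                         ~~~~~~~~^^^
    return self.f(x, *self.args, **self.kwargs)
           ~~~~~~^^^^^^^^^^^^^^^^^^^^^^^^^^^^^^
  File "fit.py", line 22, in res
    return [float((np.array(proj(c,T(pp,q)))-O)@nn) for c,q,O,nn in obs]
                            ~~~~^^^^^^^^^^^
  File "h.py", line 12, in proj
    m=viewer.camera_model(c);f=240/np.tan(np.radians(m["fovy"])/2);E=np.array(m["extrinsics"]);p=E[:3,:3]@np.array(P)+E[:3,3]
ValueError: time passes only in moves, steps and waits
```

```bash
sed -i 's/viewer.camera_model(c)/cam(c)/' h.py; cat >> h.py <<'E'
import functools
@functools.lru_cache
def cam(c): return viewer.camera_model(c)
E
cat > meas.py <<'E'
from fit import *
np.set_printoptions(precision=4,suppress=True)
t,s=np.load("t0.npy"),np.load("s0.npy")
u=lambda x,y:(200+(x+.5)/4-.5,180+(y+.5)/4-.5)
M=[onz("top",*u(*q),.04) for q in[(407,124),(617,128)]];d=M[0]-M[1]
yaw=np.arctan2(d[1],d[0])-np.pi/2
e=np.array([-np.sin(yaw),np.cos(yaw),0]);c=(M[0]-.045*e+M[1]+.067*e)/2
blk=rect(-.036,.036,-.154,.076,.04);pl=rect(-.05,.05,-.153,.153,.006)
sk=[]
for y in(45,-67):sk+=rect(-.0183,.0183,(y-20.3)/1e3,(y+20.3)/1e3,.04)
for nm,im in(("both",{"top":t,"scene":s}),("top",{"top":t}),("scene",{"scene":s})):
    p=fit(blk+pl,[c[0],c[1],yaw,0],im);print("manifold",nm,p);
    if nm=="both":print(" +z",fit(blk+pl,p[0],im,free=4)[0], fit(sk,p[0],im,w=2)) 
for nm,px in(("newA",(280.5,291.5)),("newB",(361.9,281.7)),("used",(328,209.5))):
    for z0 in([0] if nm!="used" else [.022]):
        g=onz("top",*px,z0+.046);
        for y0 in (0,.2,1.57,1.77):
            r=fit(rect(-.02,.02,-.022,.022,.046),[g[0],g[1],y0,z0],{"top":t,"scene":s},w=2,free=4);print(nm,round(y0,2),r)
g=onz("top",442.4,287.1,.01);print("tile",fit(rect(-.075,.075,-.075,.075,.01),[g[0],g[1],-.05,0],{"top":t,"scene":s}))
g=onz("top",167,222,.0);
for h in(.004,.006,.01):print("stand",fit(rect(-.05,.086,-.045,.045,h),[g[0],g[1],-.04,0],{"top":t,"scene":s},w=4))
sc=lambda x,y:(220+(x+.5)*160/600-.5,215+(y+.5)*160/600-.5)
print("strainer cup",onz("top",217,305.5,.024),onz("scene",*sc(362,495),.024), "tabtop",onz("scene",*sc(363,305),.14),onz("top",203,307.5,.14))
sd=lambda x,y:(150+(x+.5)*190/800-.5,270+(y+.5)*125/526-.5)
print("tip scene z162",onz("scene",*sd(208,112),.162),"throat z145",onz("scene",*sd(195,135),.145),"posttop",onz("scene",*sd(66,55),.157))
g=np.clip(t*1.3,0,255).astype(np.uint8)
cv2.imwrite("pics/td.png",cv2.resize(g[180:330,140:260],(480,600),interpolation=cv2.INTER_CUBIC))
E
python3 meas.py
```

```text
manifold both (array([ 0.6109, -0.0155, -0.0214,  0.    ]), 146, 0.4941899762310116)
 +z [ 0.6105 -0.015  -0.0224  0.0007] (array([ 0.6113, -0.0145, -0.0255,  0.    ]), 154, 0.49799382682929405)
manifold top (array([ 0.6134, -0.0136, -0.0407,  0.    ]), 45, 0.9462561466546651)
manifold scene (array([ 0.6106, -0.0167, -0.0272,  0.    ]), 115, 0.5213804312357418)
newA 0 (array([ 0.4397,  0.0766,  0.0571, -0.0002]), 68, 0.5513624719801207)
newA 0.2 (array([ 0.4395,  0.0765,  0.0286, -0.0004]), 69, 0.5693937116165818)
newA 1.57 (array([ 0.4364,  0.0686,  1.6273, -0.0074]), 70, 0.5467275359186816)
newA 1.77 (array([ 0.4358,  0.0685,  1.6136, -0.0074]), 67, 0.4525215459202226)
newB 0 (array([ 0.4591, -0.0956,  0.1896, -0.0019]), 70, 0.2911988216450859)
newB 0.2 (array([ 0.4591, -0.0956,  0.1864, -0.0019]), 70, 0.2708067273311443)
newB 1.57 (array([ 0.4606, -0.093 ,  1.8139,  0.0014]), 65, 0.5293669514304414)
newB 1.77 (array([ 0.4608, -0.093 ,  1.7757,  0.0001]), 65, 0.40651290987917604)
used 0 (array([ 0.6106, -0.025 , -0.0173,  0.0209]), 114, 0.3700336884161603)
used 0.2 (array([ 0.6105, -0.0251, -0.006 ,  0.0208]), 113, 0.3327732701099596)
used 1.57 (array([ 0.6121, -0.0247,  1.5958,  0.0207]), 101, 0.4594140450851018)
used 1.77 (array([ 0.6121, -0.0247,  1.6003,  0.0208]), 101, 0.4843120703491751)
tile (array([ 0.4476, -0.2732,  0.0491,  0.    ]), 115, 0.24964395340630927)
stand (array([ 0.5839,  0.3222, -0.0378,  0.    ]), 114, 0.27139991411258235)
stand (array([ 0.583 ,  0.3226, -0.0332,  0.    ]), 115, 0.4757780163860303)
stand (array([ 0.5808,  0.3236, -0.023 ,  0.    ]), 113, 1.056968453286227)
strainer cup [0.4121 0.2116 0.024 ] [0.4164 0.2072 0.024 ] tabtop [0.4161 0.2073 0.14  ] [0.4123 0.2167 0.14  ]
tip scene z162 [0.5677 0.3228 0.162 ] throat z145 [0.5791 0.3207 0.145 ] posttop [0.6479 0.3173 0.157 ]
```

View pics/td.png

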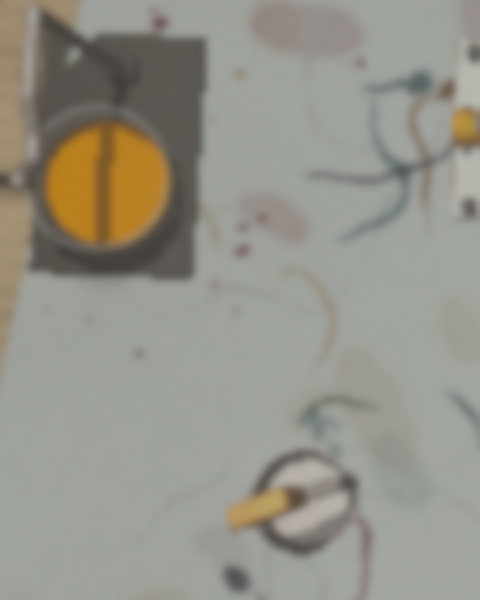

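The fits agree: manifold at (0.611,-0.015), yaw -0.024 rad; the used cartridge matches socket 3; the strainer is near (0.414,0.21) and the stand near (0.583,0.322). In the crop, the strainer's bail tab points from (300,497) to (235,515). Now heading for the key at about (0.6136,0.094).

>>> jog_arm(increments="31 53 0 0 0 10.6;31 53 0 0 0 10.6;31 53 0 0 0 10.6;31 53 0 0 0 10.6;31 53 0 0 0 10.6", gripper=0.5)

```text
time: 2.62
ee_pos: [0.3588, -0.3245, 0.1921]
orientation: [0.808, 0.59, 0.0, 0.0]
force: [1.7, -0.4, 0.9]
width: 0.0464
gripper_force: 0.0
```

>>> jog_arm(increments="31 53 0 0 0 10.6;31 53 0 0 0 10.6;31 53 0 0 0 0;31 53 0 0 0 0;31 53 0 0 0 0")

```text
time: 3.25
ee_pos: [0.5139, -0.0592, 0.1922]
orientation: [0.687, 0.726, 0.0, 0.0]
force: [0.1, -1.5, -0.0]
width: 0.046
gripper_force: 0.0
```

>>> jog_arm(increments="31 53 0 0 0 0;31 53 0 0 0 0;38 50 0 0 0 0;0 0 -10 0 0 0;0 0 0 0 0 0")

```text
time: 3.88
ee_pos: [0.6118, 0.0945, 0.1809]
orientation: [0.687, 0.726, -0.001, -0.001]
force: [-0.6, -0.9, -0.0]
width: 0.0455
gripper_force: 0.0
```

```bash
sed -i 's/if g\[i\]>12/if g[i]>(12 if c=="scene" else 5)/' fit.py; cat > m2.py <<'E'
from fit import *
np.set_printoptions(precision=4,suppress=True)
t,s=np.load("t0.npy"),np.load("s0.npy")
u=lambda x,y:(200+(x+.5)/4-.5,180+(y+.5)/4-.5)
print("key disc",onz("top",*u(291,128),.034),"wings",onz("top",*u(240,122),.06),onz("top",*u(337,113),.06))
blk=rect(-.036,.036,-.154,.076,.04);pl=rect(-.05,.05,-.153,.153,.006)
for nm,im in(("both",{"top":t,"scene":s}),("top",{"top":t}),("scene",{"scene":s})):
    print("manifold",nm,fit(blk+pl,[.611,-.0148,-.024,0],im,w=2.5))
for nm,g in(("newA",(.44,.0750)),("newB",(.459,-.0956))):
    for y0 in (.05,.15,1.62,1.74):
      for k,im in(("top",{"top":t}),("scene",{"scene":s})):
        print(nm,k,round(y0,2),fit(rect(-.02,.02,-.022,.022,.046),[g[0],g[1],y0,0],im,w=2.5))
E
python3 m2.py
```

```text
key disc [0.6109 0.0939 0.034 ] wings [0.6101 0.1186 0.06  ] [0.6146 0.068  0.06  ]
manifold both (array([ 0.6112, -0.0155, -0.0259,  0.    ]), 221, 0.5129295514533219)
manifold top (array([ 0.6115, -0.015 , -0.0254,  0.    ]), 107, 0.5119477510046598)
manifold scene (array([ 0.6101, -0.016 , -0.0248,  0.    ]), 115, 0.5063553877417205)
newA top 0.05 (array([0.4408, 0.0755, 0.0799, 0.    ]), 58, 0.7344264832732961)
newA scene 0.05 (array([0.432 , 0.076 , 0.1899, 0.    ]), 53, 0.5247814003001727)
newA top 0.15 (array([0.4406, 0.0756, 0.0684, 0.    ]), 58, 0.7241353499691539)
newA scene 0.15 (array([0.4321, 0.076 , 0.214 , 0.    ]), 52, 0.563998069835012)
newA top 1.62 (array([0.4376, 0.0747, 1.585 , 0.    ]), 53, 0.22562356554372218)
newA scene 1.62 (array([0.441 , 0.0775, 1.6302, 0.    ]), 43, 0.2897402040520504)
newA top 1.74 (array([0.4377, 0.0747, 1.5896, 0.    ]), 53, 0.2492326926730702)
newA scene 1.74 (array([0.4309, 0.0767, 1.6117, 0.    ]), 50, 0.309983336186408)
newB top 0.05 (array([ 0.4592, -0.094 ,  0.0951,  0.    ]), 57, 0.5030008649336494)
newB scene 0.05 (array([ 0.4571, -0.0956,  0.2429,  0.    ]), 57, 1.1003397157700372)
newB top 0.15 (array([ 0.4592, -0.094 ,  0.0949,  0.    ]), 58, 0.5621830668865967)
newB scene 0.15 (array([ 0.4551, -0.0943,  0.3694,  0.    ]), 59, 0.845262998394015)
newB top 1.62 (array([ 0.4626, -0.0921,  1.7429,  0.    ]), 42, 0.37344367247264143)
newB scene 1.62 (array([ 0.4581, -0.0971,  2.0421,  0.    ]), 55, 0.7393884365287973)
newB top 1.74 (array([ 0.4585, -0.0913,  1.9426,  0.    ]), 46, 1.1364068451644929)
newB scene 1.74 (array([ 0.4586, -0.0981,  2.0362,  0.    ]), 55, 0.9223044862760293)
```

>>> jog_arm(increments="1 0 -40 0 0 1.5;0 0 -40 0 0 0;0 0 -25 0 0 0;0 0 -14 0 0 0;0 0 0 0 0 0")

```text
time: 4.5
ee_pos: [0.6134, 0.0939, 0.0628]
orientation: [0.678, 0.735, -0.0, -0.0]
force: [0.4, 1.2, 1.4]
width: 0.046
gripper_force: 0.0
```

>>> jog_arm(increments="0 0 -3 0 0 0;0 0 0 0 0 0;0 0 0 0 0 0;0 0 0 0 0 0;0 0 0 0 0 0", gripper=1)

```text
time: 5.12
ee_pos: [0.6139, 0.0947, 0.06]
orientation: [0.678, 0.735, 0.0, 0.0]
force: [0.2, -0.5, 0.3]
width: 0.0008
gripper_force: 0.0
```

```bash
python3 - <<'E'
from h import *
s=viewer.capture("scene");t=viewer.capture("top");g=lambda a:np.clip(a*1.3,0,255).astype(np.uint8)
a=cv2.resize(g(s[190:310,210:330]),(480,480),interpolation=3);b=cv2.resize(g(t[160:270,220:300]),(320,440),interpolation=3)
o=np.zeros((480,800,3),np.uint8);o[:,:480]=a;o[:440,480:]=b;cv2.imwrite("pics/k1.png",o);print(sensors.state()["width"])
E
```

```text
0.0003759225447936085
```

View pics/k1.png

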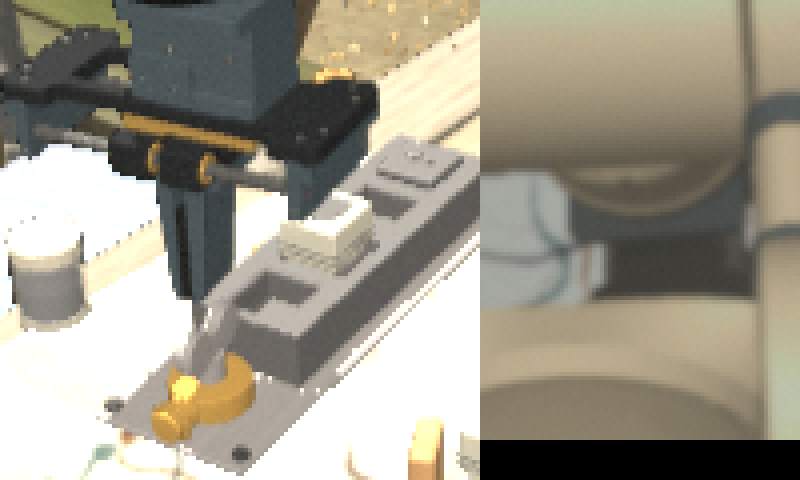

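The picture shows the closed fingers ending at about scene (257,264), behind or above the wings, and the key untouched at scene (258,276). I'll check this against projection.

```bash
python3 - <<'E'
from h import *
P=sensors.state()["ee_pos"];print(P,manip.tip_reach)
print("tip proj",proj("scene",P-[0,0,.014]),"key top",proj("scene",[.6136,.094,.06]),"wing ends",proj("scene",[.611,.122,.06]),proj("scene",[.616,.067,.06]),"wing bottom end",proj("scene",[.611,.122,.034]))
for z in(.04,.05,.06):print(z,onz("scene",256.5,264,z))
E
```

```text
[0.61384258 0.09466723 0.0599724 ] 0.014
tip proj (np.float64(261.02158065194914), np.float64(275.03205561353167)) key top (np.float64(260.88888648293084), np.float64(269.58629034334405)) wing ends (np.float64(254.31867588101596), np.float64(276.5601340577305)) (np.float64(266.97799082210656), np.float64(263.1788876260647)) wing bottom end (np.float64(255.1647867970931), np.float64(286.49569430694277))
0.04 [0.65289849 0.05688374 0.04      ]
0.05 [0.64367564 0.06882063 0.05      ]
0.06 [0.6344528  0.08075752 0.06      ]
```

```bash
python3 - <<'E'
from h import *
s=viewer.capture("scene").astype(float);b=np.load("s0.npy")
f=lambda a:cv2.resize(np.clip(a[235:300,235:285]*1.0,0,255).astype(np.uint8),(400,520),interpolation=0)
o=np.hstack([f(b),f(s)]);P=sensors.state()["ee_pos"]
for z in(-.014,0,.03):
    u=np.array(proj("scene",P+[0,0,z]));cv2.circle(o,(int((u[0]-235+.5)*8)+400,int((u[1]-235+.5)*8)),3,(0,0,255),-1)
cv2.imwrite("pics/k2.png",o)
E
```

```text
(no output)
```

View pics/k2.png

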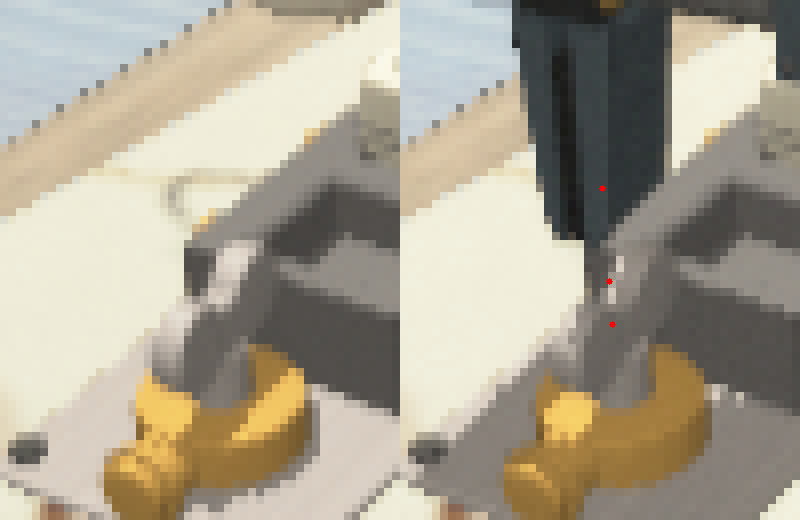

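The picture suggests the finger bottoms stand about 13 mm higher than the wing tops, so the fingers closed above the key. I'll reopen, go lower in small steps while watching the force, then close again.

>>> jog_arm(increments="0 0 0 0 0 0;0 0 0 0 0 0;0 0 0 0 0 0;0 0 -4 0 0 0;0 0 -3 0 0 0", gripper=0.6)

```text
time: 5.9
ee_pos: [0.6137, 0.0946, 0.0525]
orientation: [0.678, 0.735, -0.0, -0.0]
force: [0.3, 0.2, -0.8]
width: 0.0364
gripper_force: 0.0
```

```bash
python3 - <<'E'
from h import *
s=viewer.capture("scene").astype(float)
f=lambda a:cv2.resize(np.clip(a[225:305,225:295]*1.0,0,255).astype(np.uint8),(525,600),interpolation=0)
o=f(s);P=sensors.state()["ee_pos"];w=sensors.state()["width"];print(P,w,sensors.state()["force"])
for sx in(-1,1):
  for dy in(-.016,.016):
    u=np.array(proj("scene",P+[sx*w/2,dy,-.014]));cv2.circle(o,(int((u[0]-225+.5)*7.5),int((u[1]-225+.5)*7.5)),3,(0,0,255),-1)
cv2.imwrite("pics/k3.png",o)
E
```

```text
[0.6134833  0.09462658 0.05219232] 0.03640924359259285 [ 0.34088941 -0.47215103 -0.17227391]
```

View pics/k3.png

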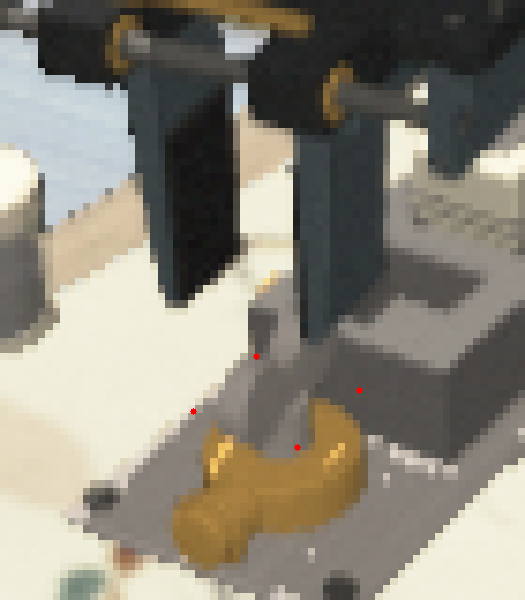

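The fingertips really are higher than the stated tool geometry: they show at crop (175,303) and (308,338), about 14 px above the projected dots, or roughly 35 mm. I'll go down gently, watching the force, and measure the tips against the wings in the image.

>>> jog_arm(increments="0 0 -4 0 0 0;0 0 -4 0 0 0;0 0 -4 0 0 0;0 0 0 0 0 0;0 0 0 0 0 0")

```text
time: 6.58
ee_pos: [0.6139, 0.0946, 0.041]
orientation: [0.678, 0.735, 0.0, 0.0]
force: [-0.1, -0.7, -0.7]
width: 0.0367
gripper_force: 0.0
```

```bash
cat > tip.py <<'E'
from h import *
def tips():
    s=viewer.capture("scene").astype(int);np.save("s1.npy",s)
    st=sensors.state();P=st["ee_pos"];w=st["width"]
    print("P",np.round(P,4),"w",round(w,4),"F",np.round(st["force"],1))
    m=((s.max(2)<75)&(s[:,:,0]>=s[:,:,2])).astype(np.uint8) # dark bluish = fingers
    u=proj("scene",P);c0,r0=int(u[0])-22,int(u[1])-40
    for r in range(r0,r0+60,2): print(r,c0,''.join('#' if x else '.' for x in m[r,c0:c0+46]))
    print("predicted near inner corners",[np.round(proj("scene",P+[a*w/2,.016,-.014]),1) for a in(1,-1)])
if __name__=="__main__":tips()
E
python3 tip.py
```

```text
P [0.6139 0.0947 0.041 ] w 0.0366 F [ 0.  -0.6  0.5]
236 239 .............##.......#####.#######.###.##..##
238 239 .....#.............##.######.#...#..###.#.###.
240 239 #..############......##...#.#.....######...###
242 239 ...############.....##..####...............###
244 239 ...#########...#...........................###
246 239 ....#######............###......#####......###
248 239 ....#####....#.#..........###########.......##
250 239 .....####....#............###########.......##
252 239 .....####.#...#...........###########.......##
254 239 .....####....#.#.........############.........
256 239 ......###......#..........###########.........
258 239 ......######.#.#..........############........
260 239 .......###..###...........############........
262 239 .......###....##..........############........
264 239 .......###.#.###..........###########.........
266 239 ........##.#..............##########..........
268 239 ........##................########............
270 239 ..........................#######.............
272 239 ...........................####...............
274 239 ...........................##.................
276 239 ..............................................
278 239 ..............................................
280 239 ..............................................
282 239 ..............................................
284 239 ..............................................
286 239 ..............................................
288 239 ..............................................
290 239 ..............................................
292 239 ..............................................
294 239 ..............................................
predicted near inner corners [array([250.4, 283.5]), array([264.3, 288.4])]
```

>>> jog_arm(increments="0 0 -6 0 0 0;0 0 -5 0 0 0;0 0 -5 0 0 0;0 0 -3 0 0 0;0 0 0 0 0 0")

```text
time: 7.25
ee_pos: [0.6137, 0.0947, 0.0216]
orientation: [0.678, 0.735, -0.0, -0.0]
force: [0.4, -0.5, -0.4]
width: 0.0365
gripper_force: 0.0
```

```bash
python3 tip.py
```

```text
P [0.6138 0.0947 0.0218] w 0.0367 F [-0.6  0.1  0.2]
244 239 .............###........#.##.######..#.####.#.
246 239 #....................#################...#....
248 239 #...##########......##..##..##....#######...##
250 239 ....###########........#.####..........#....##
252 239 .....########..##......#...##..............###
254 239 .....######.#..........##........#####.....###
256 239 .....####....#............############......##
258 239 ......###.....#.#..........###########......##
260 239 ......###......#..........############......#.
262 239 ......####...#............############........
264 239 .......###...#..#.........############........
266 239 .......###..##............############........
268 239 .......###..##...#.........###########........
270 239 ........###..#............############........
272 239 ........#######............###########........
274 239 .........##.#..............##########.........
276 239 .........###...............########...........
278 239 ...........................######.............
280 239 ...........................####...............
282 239 ..............................................
284 239 ..............................................
286 239 ..............................................
288 239 ..............................................
290 239 ..............................................
292 239 ..............................................
294 239 ..............................................
296 239 ..............................................
298 239 ..............................................
300 239 ..............................................
302 239 ..............................................
predicted near inner corners [array([251.1, 290.6]), array([264.9, 295.5])]
```

>>> jog_arm(increments="0 0 0 0 0 0;0 0 0 0 0 0;0 0 0 0 0 0;0 0 0 0 0 0", gripper=1)

```text
time: 7.8
ee_pos: [0.6142, 0.0947, 0.022]
orientation: [0.678, 0.735, 0.0, 0.0]
force: [2.8, 1.0, -0.4]
width: 0.0097
gripper_force: 30.0
```

Gripped on the wings at 9.7 mm. Working calibration: the real fingertips are about 23 mm above the reported TCP z. Turning the key shut, about +85° in all.

>>> jog_arm(increments="0 0 0 0 0 8.5;0 0 0 0 0 8.5;0 0 0 0 0 8.5;0 0 0 0 0 8.5;0 0 0 0 0 8.5")

```text
time: 8.43
ee_pos: [0.6141, 0.0946, 0.0221]
orientation: [0.363, 0.932, 0.0, 0.0]
force: [2.8, -0.4, -0.3]
width: 0.01
gripper_force: 30.0
```

>>> jog_arm(increments="0 0 0 0 0 8.5;0 0 0 0 0 8.5;0 0 0 0 0 8.5;0 0 0 0 0 8.5;0 0 0 0 0 8.5")

```text
time: 9.05
ee_pos: [0.6141, 0.0945, 0.022]
orientation: [0.001, 1.0, -0.0, 0.0]
force: [1.5, -0.5, 0.5]
width: 0.0103
gripper_force: 30.0
```

>>> jog_arm(increments="0 0 0 0 0 1;0 0 0 0 0 0")

```text
time: 9.3
ee_pos: [0.6141, 0.0946, 0.022]
orientation: [-0.004, 1.0, 0.0, 0.0]
force: [2.2, -1.9, 1.1]
width: 0.0103
gripper_force: 30.0
```

```bash
python3 -c "
from h import *
s=sensors.state();q=s['orientation'];print(np.degrees(2*np.arctan2(q[1],q[0]))-90,s['ft_torque'],s['force'],s['joint_positions'])"
```

```text
90.45773748403394 [-0.18764251 -0.53579628 -0.90811331] [ 2.1961358  -1.85727231  1.09668318] [ 5.67121486e-02  6.84976113e-01  1.51722264e+00  3.20884063e-05
  9.38896997e-01 -1.52209215e+00]
```

Torque is about 0.9 N m against the stop, so the cock is fully shut. Now release and rise, rotating back to about -1.4° while going to the used cartridge.

>>> jog_arm(increments="0 0 0 0 0 0;0 0 0 0 0 0;0 0 10 0 0 0;0 0 30 0 0 0;0 0 40 0 0 0", gripper=0.72)

```text
time: 9.93
ee_pos: [0.6132, 0.0946, 0.1027]
orientation: [-0.006, 1.0, -0.0, -0.001]
force: [-0.5, -1.0, -0.3]
width: 0.0254
gripper_force: 0.0
```

>>> jog_arm(increments="0 -24 10 0 0 -10.6;0 -24 0 0 0 -10.6;-1 -24 0 0 0 -10.6;-1 -24 0 0 0 -10.6;-1 -24 0 0 0 -10.6", gripper=0.25)

```text
time: 10.55
ee_pos: [0.6108, -0.026, 0.1126]
orientation: [0.444, 0.896, 0.0, 0.0]
force: [-0.2, 0.8, 0.4]
width: 0.0685
gripper_force: 0.0
```

>>> jog_arm(increments="0 0 0 0 0 -10.6;0 0 0 0 0 -10.6;0 0 0 0 0 -10.6;0 0 0 0 0 -7;0 0 0 0 0 0")

```text
time: 11.18
ee_pos: [0.6108, -0.0253, 0.1125]
orientation: [0.714, 0.7, 0.0, 0.0]
force: [0.7, 0.7, -0.1]
width: 0.0685
gripper_force: 0.0
```

```bash
python3 - <<'E'
from h import *
cv2.imwrite("pics/c1.png",cv2.resize(viewer.capture("scene")[190:330,200:400],(800,560),interpolation=3))
s=sensors.state();q=s['orientation'];print(np.degrees(2*np.arctan2(q[1],q[0]))-90,s['force'],s['ft_torque'])
a=finder.trace("scene","key");print([(r['p'],r['extent']) for r in a])
E
```

```text
-0.9896964938846082 [-0.30216479  0.44793031 -0.72860327] [-0.02138239 -0.20369943 -0.0483093 ]
[(0.65, [252.2, 270.3, 20.5, 14.8]), (0.17, [212.1, 245.6, 21.0, 29.4])]
```

View pics/c1.png

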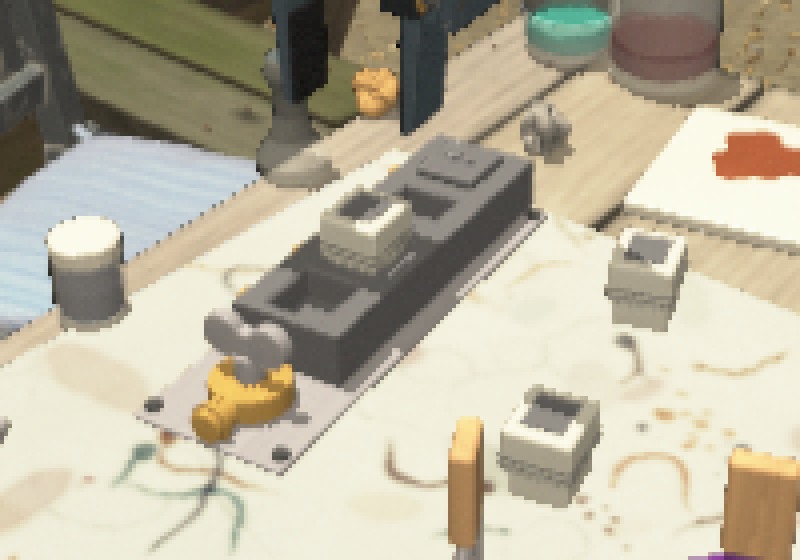

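The key's wings now stand across the row, at crop (247,335). The open fingers straddle the used cartridge at crop (365,235). Descending to grip it.

>>> jog_arm(increments="0 0 -40 0 0 -0.4;0 0 -30 0 0 0;0 0 -14 0 0 0;0 0 -4 0 0 0;0 0 0 0 0 0")

```text
time: 11.9
ee_pos: [0.6113, -0.0254, 0.0246]
orientation: [0.716, 0.698, 0.0, 0.0]
force: [-0.5, -0.1, 0.1]
width: 0.0684
gripper_force: 0.0
```

>>> jog_arm(increments="0 0 0 0 0 0;0 0 0 0 0 0;0 0 0 0 0 0;0 0 0 0 0 0", gripper=1)

```text
time: 12.4
ee_pos: [0.611, -0.0254, 0.0242]
orientation: [0.717, 0.698, 0.0, 0.0]
force: [-1.3, -0.0, 4.9]
width: 0.0397
gripper_force: 30.0
```

>>> jog_arm(increments="0 0 6 0 0 0;0 0 12 0 0 0;0 0 26 0 0 0;0 0 40 0 0 0;-10 -10 16 0 0 0")

```text
time: 13.02
ee_pos: [0.602, -0.0354, 0.1265]
orientation: [0.716, 0.698, 0.001, 0.002]
force: [0.4, -0.2, -1.1]
width: 0.04
gripper_force: 30.0
```

>>> jog_arm(increments="-30 -48 0 0 0 0;-30 -48 0 0 0 0;-30 -48 0 0 0 2;-30 -48 0 0 0 2;-30 -45 0 0 0 0")

```text
time: 13.65
ee_pos: [0.4487, -0.2738, 0.1238]
orientation: [0.692, 0.722, -0.0, -0.0]
force: [0.0, -1.0, -0.9]
width: 0.0397
gripper_force: 30.0
```

>>> jog_arm(increments="-3 0 -50 0 0 0;0 0 -35 0 0 0;0 0 -18 0 0 0;0 0 -6 0 0 0;0 0 0 0 0 0")

```text
time: 14.28
ee_pos: [0.4475, -0.2724, 0.0151]
orientation: [0.692, 0.722, -0.0, -0.0]
force: [0.6, 0.1, -0.5]
width: 0.0398
gripper_force: 30.0
```

>>> jog_arm(increments="0 0 -2 0 0 0;0 0 -1 0 0 0;0 0 0 0 0 0")

```text
time: 14.65
ee_pos: [0.448, -0.2725, 0.0122]
orientation: [0.692, 0.722, 0.0, 0.0]
force: [0.2, -0.2, 1.0]
width: 0.0399
gripper_force: 30.0
```

>>> jog_arm(increments="0 0 0 0 0 0;0 0 0 0 0 0;0 0 20 0 0 0;0 0 40 0 0 0;0 0 40 0 0 0", gripper=0.25)

```text
time: 15.28
ee_pos: [0.4476, -0.2722, 0.1129]
orientation: [0.692, 0.722, -0.0, -0.0]
force: [-0.1, 0.4, -0.6]
width: 0.0683
gripper_force: 0.0
```

```bash
cat > m3.py <<'E'
from fit import *
np.set_printoptions(precision=4,suppress=True)
t=np.mean([viewer.capture("top").astype(float) for _ in range(4)],0);s=np.mean([viewer.capture("scene").astype(float) for _ in range(2)],0)
np.save("t2.npy",t);np.save("s2.npy",s)
for q in("new_1","used"):
  for c in("top","scene"):
    for r in finder.trace(c,q)[:5]:
        if r["p"]<.3:continue
        k=max(cv2.findContours(r["pixels"].astype(np.uint8),0,1)[0],key=cv2.contourArea);R=cv2.minAreaRect(k);print(c,q,round(r["p"],2),np.round(R[0],1),np.round(R[1],1),round(R[2],1),onz(c,*R[0],.046 if c=="top" else .025))
print(sensors.state()["ee_pos"])
E
python3 m3.py
```

```text
top new_1 0.68 [361.4 282. ] [19. 22.] 78.7 [ 0.4594 -0.0931  0.046 ]
top new_1 0.67 [281.  291.5] [19. 20.] 90.0 [0.4409 0.0749 0.046 ]
scene new_1 0.81 [336.4 301.3] [24.2 28.5] 16.7 [0.4412 0.0736 0.025 ]
scene new_1 0.8 [361.5 259.4] [18.6 23.3] 9.5 [ 0.4582 -0.0969  0.025 ]
top used 0.65 [445. 287.] [20. 24.] 90.0 [ 0.4479 -0.268   0.046 ]
top used 0.35 [281.5 291.5] [19. 21.] 90.0 [0.4408 0.0738 0.046 ]
scene used 0.81 [392. 225.] [22. 18.] 90.0 [ 0.4532 -0.2936  0.025 ]
[ 0.4474 -0.272   0.1111]
```

The used cartridge stands on the tile. Next is newB at (0.459,-0.0945), yaw about 11°.

>>> jog_arm(increments="2 36 0 0 0 4.2;2 36 0 0 0 4.2;2 36 0 0 0 0;2 36 0 0 0 0;3.5 33 0 0 0 0")

```text
time: 16.4
ee_pos: [0.459, -0.0941, 0.1115]
orientation: [0.637, 0.771, -0.0, -0.0]
force: [0.4, 0.3, -0.2]
width: 0.0683
gripper_force: 0.0
```

>>> jog_arm(increments="0 0 -45 0 0 0;0 0 -35 0 0 0;0 0 -20 0 0 0;0 0 -9 0 0 0;0 0 0 0 0 0")

```text
time: 17.02
ee_pos: [0.4591, -0.0953, 0.0026]
orientation: [0.637, 0.771, -0.0, -0.0]
force: [-0.5, 0.1, 0.5]
width: 0.0685
gripper_force: 0.0
```

>>> jog_arm(increments="0 0 0 0 0 0;0 0 0 0 0 0;0 0 0 0 0 0;0 0 0 0 0 0", gripper=1)

```text
time: 17.52
ee_pos: [0.4596, -0.0955, 0.0033]
orientation: [0.637, 0.771, 0.0, 0.0]
force: [-0.5, 0.1, 8.0]
width: 0.0397
gripper_force: 29.9
```

Gripped across 39.7 mm, so it's the x sides. Lifting and carrying to above socket 2 at about (0.6096,-0.0818), turned to -1.45°.

>>> jog_arm(increments="0 0 20 0 0 0;0 0 40 0 0 0;10 0 40 0 0 -6;50 5 10 0 0 -6.3;50 5 0 0 0 0")

```text
time: 18.15
ee_pos: [0.5712, -0.0854, 0.1146]
orientation: [0.717, 0.697, 0.001, 0.001]
force: [-0.1, -1.3, -2.1]
width: 0.0397
gripper_force: 29.9
```

>>> jog_arm(increments="40 3.5 0 0 0 0;0 0 -20 0 0 0;0 0 -20 0 0 0;0 0 0 0 0 0;0 0 0 0 0 0")

```text
time: 18.77
ee_pos: [0.6096, -0.0819, 0.0736]
orientation: [0.716, 0.698, 0.0, 0.0]
force: [-0.2, -0.6, -0.6]
width: 0.0401
gripper_force: 29.9
```

```bash
cat > m4.py <<'E'
from fit import *
import sys
np.set_printoptions(precision=4,suppress=True)
st=sensors.state();P=st["ee_pos"];q=st["orientation"];print(P,np.degrees(2*np.arctan2(q[1],q[0]))-90,st["force"])
s=np.mean([viewer.capture("scene").astype(float) for _ in range(3)],0);np.save("s3.npy",s)
bz=P[2]-.0027;b=rect(-.02,.02,-.022,.022,.018)+[((-.02,.022,.018),(-.02,.022,.046)),((-.02,-.022,.018),(-.02,-.022,.046)),((.02,.022,.018),(.02,.022,.046))]+rect(-.017,.017,-.019,.019,0)
b=[b[i] for i in (2,3,4,5,6,9,10)]
for w in(2,3.5):print("held",fit(b,[P[0],P[1],-.025,bz],{"scene":s},w=w))
blk=rect(-.036,.036,-.154,.076,.04);pl=rect(-.05,.05,-.153,.153,.006)
print("block now",fit(blk+pl,[.611,-.0155,-.025,0],{"scene":s},w=2))
E
python3 m4.py
```

```text
[ 0.6096 -0.0819  0.0736] -1.4515892924122085 [-0.192  -0.5542 -0.5808]
held (array([ 0.6086, -0.0869, -0.0754,  0.0709]), 97, 0.5409029962559)
held (array([ 0.6087, -0.0867, -0.0753,  0.0709]), 99, 0.5259672074920829)
block now (array([ 0.61  , -0.0161, -0.0286,  0.    ]), 105, 0.4979449407324666)
```

```bash
cat >> m4.py <<'E'
for bb in(bz,bz-.0015,bz+.0015):
  for sub in(b,b[:2]+b[5:],b[2:5]):print("free2",bb,fit(sub,[P[0],P[1]-.002,-.0253,bb],{"scene":s},free=2,w=2.5))
o=cv2.resize(np.clip(s[205:265,255:335],0,255).astype(np.uint8),(800,600),interpolation=0)
for a,c in b:
    A,B=[tuple(int(v) for v in ((np.array(proj("scene",np.array([P[0]+x[0]+.0253*x[1],P[1]-.0253*x[0]+x[1],bz+x[2]])))-[255,205])+.5)*10) for x in(a,c)]
    cv2.line(o,A,B,(0,0,255),1)
cv2.imwrite("pics/h1.png",o)
E
python3 m4.py
```

```text
[ 0.6097 -0.082   0.0738] -1.44897682837572 [ 0.1381  0.3931 -0.4683]
held (array([ 0.6084, -0.0864, -0.0664,  0.0711]), 97, 0.5103577401777093)
held (array([ 0.6083, -0.0865, -0.074 ,  0.0711]), 98, 0.5611291889527695)
block now (array([ 0.6101, -0.0161, -0.028 ,  0.    ]), 106, 0.5004593221774459)
free2 0.07112945653344709 (array([ 0.609 , -0.086 , -0.0253,  0.0711]), 97, 0.48701368581539334)
free2 0.07112945653344709 (array([ 0.6095, -0.0857, -0.0253,  0.0711]), 54, 0.23220336960451712)
free2 0.07112945653344709 (array([ 0.5238,  0.0718, -0.0253,  0.0711]), 38, 1.077954390125007)
free2 0.06962945653344708 (array([ 0.6103, -0.0882, -0.0253,  0.0696]), 97, 0.4911078942775397)
free2 0.06962945653344708 (array([ 0.6109, -0.0878, -0.0253,  0.0696]), 52, 0.20986812592766485)
free2 0.06962945653344708 (array([ 0.5261,  0.0671, -0.0253,  0.0696]), 38, 0.9875708159208663)
free2 0.07262945653344709 (array([ 0.6077, -0.0837, -0.0253,  0.0726]), 97, 0.5053038972514677)
free2 0.07262945653344709 (array([ 0.608 , -0.0831, -0.0253,  0.0726]), 56, 0.2994541169953048)
free2 0.07262945653344709 (array([ 0.502 ,  0.103 , -0.0253,  0.0726]), 32, 1.1565041514225918)
```

View pics/h1.png

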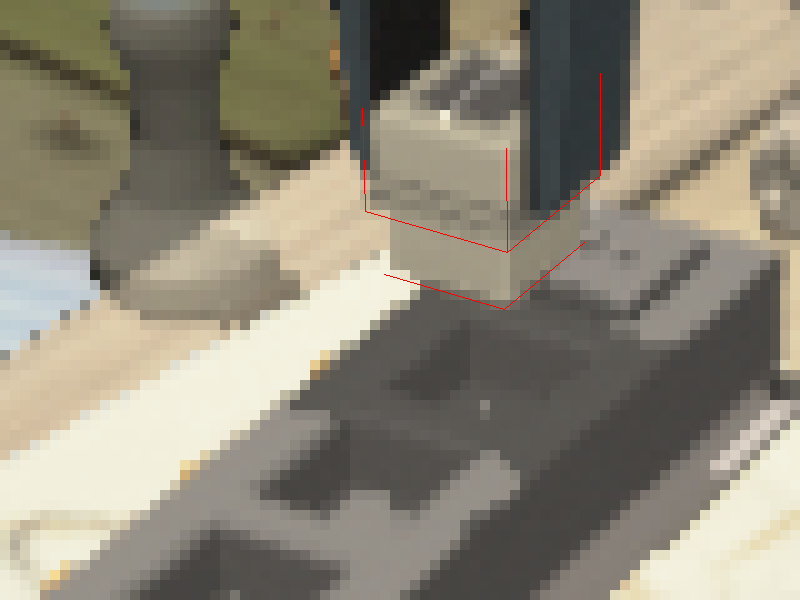

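The held cartridge hangs above socket 2, its bottom corner at crop (507,298), within a pixel or so of the prediction at (504,308). I'll nudge +1 mm in y and lower it, watching the force.

>>> jog_arm(increments="0 1 -14 0 0 0;0 0 -14 0 0 0;0 0 -3 0 0 0;0 0 -3 0 0 0;0 0 0 0 0 0")

```text
time: 19.7
ee_pos: [0.6093, -0.0808, 0.0388]
orientation: [0.716, 0.698, -0.0, -0.0]
force: [-1.0, 0.5, -0.8]
width: 0.0399
gripper_force: 29.9
```

No contact force 4 mm into the mouth, so it is going in.

>>> jog_arm(increments="0 0 -4 0 0 0;0 0 -4 0 0 0;0 0 -3 0 0 0;0 0 0 0 0 0")

```text
time: 20.2
ee_pos: [0.6091, -0.0808, 0.0276]
orientation: [0.716, 0.698, -0.0, -0.0]
force: [0.4, 0.2, -1.0]
width: 0.0397
gripper_force: 29.9
```

>>> jog_arm(increments="0 0 -1.5 0 0 0;0 0 -1 0 0 0;0 0 0 0 0 0")

```text
time: 20.58
ee_pos: [0.6093, -0.0809, 0.0254]
orientation: [0.716, 0.698, 0.0, 0.0]
force: [0.0, -0.5, -0.9]
width: 0.04
gripper_force: 29.9
```

>>> jog_arm(increments="0 0 -1 0 0 0;0 0 -0.5 0 0 0;0 0 0 0 0 0")

```text
time: 20.95
ee_pos: [0.6094, -0.0809, 0.0253]
orientation: [0.716, 0.698, 0.0, 0.0]
force: [-7.2, 0.8, 22.1]
width: 0.04
gripper_force: 29.9
```

>>> jog_arm(increments="0 0 -0.7 0 0 0;0 0 0 0 0 0")

```text
time: 21.2
ee_pos: [0.6094, -0.0809, 0.0251]
orientation: [0.716, 0.698, 0.0, 0.0]
force: [-9.8, 1.5, 31.5]
width: 0.04
gripper_force: 30.0
```

Seated at P.z 0.0253 with 22–31 N of shoulder contact. Release, rise, and re-measure newA's orientation.

>>> jog_arm(increments="0 0 1 0 0 0;0 0 0 0 0 0;0 0 0 0 0 0;0 0 20 0 0 0;0 0 40 0 0 0", gripper=0.25)

```text
time: 21.82
ee_pos: [0.6082, -0.0806, 0.0834]
orientation: [0.716, 0.698, -0.001, -0.001]
force: [-0.1, 0.0, 0.9]
width: 0.0684
gripper_force: 0.0
```

```bash
cat > m5.py <<'E'
from fit import *
np.set_printoptions(precision=4,suppress=True)
print(sensors.state()["ee_pos"])
s=np.mean([viewer.capture("scene").astype(float) for _ in range(3)],0);t=np.load("t2.npy");np.save("s5.npy",s)
def box(dx,dy,z0,z1):
    v=[(-dx,dy),(-dx,-dy),(dx,dy)]
    return v
for dx,dy,lab in((.02,.022,"x along wx"),(.022,.02,"y along wx")):
    top=rect(-dx,dx,-dy,dy,.046);low=rect(-dx,dx,-dy,dy,.018);sg=top+[low[2],low[3]]+[((-dx,dy,.018),(-dx,dy,.046)),((-dx,-dy,.018),(-dx,-dy,.046)),((dx,dy,.018),(dx,dy,.046))]
    for y0 in(.02,.1):
        for k,im in(("both",{"top":t,"scene":s}),("top",{"top":t}),("scene",{"scene":s})):
            print(lab,k,y0,fit(top if k=="top" else sg,[.4400,.0755,y0,0],im,w=2))
E
python3 m5.py
```

```text
[ 0.6082 -0.0806  0.0834]
x along wx both 0.02 (array([0.4401, 0.0752, 0.089 , 0.    ]), 236, 0.7775548537516956)
x along wx top 0.02 (array([0.4407, 0.0754, 0.0803, 0.    ]), 58, 0.7329837397215286)
x along wx scene 0.02 (array([0.4378, 0.0768, 0.1539, 0.    ]), 117, 0.6835032407013304)
x along wx both 0.1 (array([0.4402, 0.0746, 0.0743, 0.    ]), 231, 0.7232887299297615)
x along wx top 0.1 (array([0.4407, 0.0755, 0.0845, 0.    ]), 59, 0.7636066674893917)
x along wx scene 0.1 (array([0.4385, 0.0755, 0.1512, 0.    ]), 115, 0.6540851143986395)
y along wx both 0.02 (array([0.442 , 0.0758, 0.0911, 0.    ]), 230, 0.7565232158843536)
y along wx top 0.02 (array([0.4377, 0.0749, 0.0213, 0.    ]), 53, 0.22988313558090787)
y along wx scene 0.02 (array([0.4408, 0.0768, 0.0707, 0.    ]), 112, 0.502533561772194)
y along wx both 0.1 (array([0.442 , 0.0758, 0.0917, 0.    ]), 230, 0.7537109426536369)
y along wx top 0.1 (array([0.4377, 0.0748, 0.021 , 0.    ]), 53, 0.23207139662042747)
y along wx scene 0.1 (array([0.4408, 0.0769, 0.0717, 0.    ]), 112, 0.4948840791197322)
```

newA fits best with its y along world x, so I grip it across world y, tool at about -86°.

>>> jog_arm(increments="-34 31 10 0 0 -10.5;-34 31 10 0 0 -10.5;-34 31 5 0 0 -10.5;-33 31 0 0 0 -10.5;-33 33 0 0 0 -10.5")

```text
time: 22.6
ee_pos: [0.4397, 0.0769, 0.1085]
orientation: [0.952, 0.306, -0.001, -0.0]
force: [0.8, 0.3, -0.3]
width: 0.0688
gripper_force: 0.0
```

>>> jog_arm(increments="0 0 0 0 0 -10.5;0 0 0 0 0 -10.5;0 0 -30 0 0 -10.5;0 0 -20 0 0 0;0 0 0 0 0 0")

```text
time: 23.22
ee_pos: [0.4399, 0.0761, 0.0577]
orientation: [0.999, 0.04, -0.002, -0.0]
force: [0.3, 0.9, 0.9]
width: 0.0685
gripper_force: 0.0
```

```bash
python3 - <<'E'
from h import *
st=sensors.state();q=st["orientation"];print(st["ee_pos"],np.degrees(2*np.arctan2(q[1],q[0]))-90,st["joint_positions"][5])
viewer.capture("top");viewer.capture("scene")
for c in("top","scene"):
  for r in finder.find_in(c,"new_1")[:4]:
    e=r["extent"];print(c,round(r["p"],2),np.round(e,1))
E
```

```text
[0.43987882 0.07607862 0.05773428] -85.43019623015049 1.5283781810532244
top 0.6 [343.4 200.2  21.8  20.3]
scene 0.78 [322.8 285.5  30.5  33.1]
scene 0.78 [292.2 227.4  23.   18.1]
```

>>> jog_arm(increments="0 0 -25 0 0 0;0 0 -20 0 0 0;0 0 -10 0 0 0;0 0 0 0 0 0")

```text
time: 23.92
ee_pos: [0.4413, 0.0761, 0.0042]
orientation: [0.999, 0.04, -0.0, 0.0]
force: [0.5, -0.2, 0.8]
width: 0.0688
gripper_force: 0.0
```

>>> jog_arm(increments="0 0 0 0 0 0;0 0 0 0 0 0;0 0 0 0 0 0;0 0 0 0 0 0", gripper=1)

```text
time: 24.42
ee_pos: [0.4416, 0.0761, 0.0046]
orientation: [0.999, 0.04, 0.0, 0.0]
force: [-1.0, 0.6, 6.5]
width: 0.0436
gripper_force: 30.0
```

Width 43.6 mm means this is the y pair (44 mm), so its x lies along world x after all. Release, turn 90°, and regrip across x. The cartridge is now aligned with the tool.

>>> jog_arm(increments="0 0 0 0 0 0;0 0 0 0 0 0;0 0 15 0 0 0;0 0 40 0 0 0;0 0 0 0 0 10.5", gripper=0.25)

```text
time: 25.05
ee_pos: [0.4427, 0.0762, 0.0613]
orientation: [0.991, 0.132, 0.002, 0.0]
force: [0.3, -0.1, -0.9]
width: 0.0683
gripper_force: 0.0
```

>>> jog_arm(increments="0 0 0 0 0 10.5;0 0 0 0 0 10.5;0 0 0 0 0 10.5;0 0 0 0 0 10.5;0 0 0 0 0 10.5")

```text
time: 25.68
ee_pos: [0.4412, 0.0761, 0.0592]
orientation: [0.83, 0.558, -0.0, -0.0]
force: [0.3, 0.9, -0.3]
width: 0.0687
gripper_force: 0.0
```

>>> jog_arm(increments="0 0 0 0 0 10.5;0 0 0 0 0 10.5;0 0 -26 0 0 6;0 0 -20 0 0 0;0 0 -9 0 0 0")

```text
time: 26.3
ee_pos: [0.4408, 0.0761, 0.0034]
orientation: [0.679, 0.735, -0.0, -0.0]
force: [-0.2, 0.4, 0.3]
width: 0.0684
gripper_force: 0.0
```

>>> jog_arm(increments="0 0 -2 0 0 0;0 0 0 0 0 0;0 0 0 0 0 0;0 0 0 0 0 0;0 0 0 0 0 0", gripper=1)

```text
time: 26.92
ee_pos: [0.4416, 0.0762, 0.0027]
orientation: [0.678, 0.735, 0.0, 0.0]
force: [-0.6, -0.1, 7.8]
width: 0.0398
gripper_force: 30.0
```

Now gripped across x at 39.8 mm and centred in y. Carrying to socket 4 at about (0.6124,0.0302).

>>> jog_arm(increments="0 0 20 0 0 0;0 0 40 0 0 0;20 0 30 0 0 0;50 -15 5 0 0 -3;50 -15 0 0 0 -3.1")

```text
time: 27.55
ee_pos: [0.563, 0.0458, 0.0985]
orientation: [0.717, 0.697, 0.001, 0.001]
force: [0.9, 0.0, -0.8]
width: 0.0399
gripper_force: 30.0
```

>>> jog_arm(increments="50.7 -16 0 0 0 0;0 0 -20 0 0 0;0 0 -20 0 0 0;0 0 -10 0 0 0;0 0 0 0 0 0")

```text
time: 28.18
ee_pos: [0.6116, 0.0302, 0.0469]
orientation: [0.717, 0.698, -0.0, -0.0]
force: [-0.4, -0.4, -1.0]
width: 0.0399
gripper_force: 30.0
```

>>> jog_arm(increments="0.5 0 -3 0 0 0;0 0 -3 0 0 0;0 0 -3 0 0 0;0 0 0 0 0 0")

```text
time: 28.68
ee_pos: [0.6124, 0.0302, 0.0381]
orientation: [0.717, 0.698, -0.0, -0.0]
force: [-0.9, 0.8, -1.6]
width: 0.0396
gripper_force: 30.0
```

>>> jog_arm(increments="0 0 -3 0 0 0;0 0 -3 0 0 0;0 0 -2.5 0 0 0;0 0 0 0 0 0")

```text
time: 29.18
ee_pos: [0.6124, 0.0302, 0.0294]
orientation: [0.717, 0.698, -0.0, -0.0]
force: [-0.4, 1.3, -2.2]
width: 0.0399
gripper_force: 30.0
```

>>> jog_arm(increments="0 0 -3 0 0 0;0 0 -2 0 0 0;0 0 0 0 0 0;0 0 0 0 0 0")

```text
time: 29.68
ee_pos: [0.6125, 0.0302, 0.0247]
orientation: [0.717, 0.697, 0.0, -0.0]
force: [0.0, 3.5, 1.5]
width: 0.04
gripper_force: 30.0
```

>>> jog_arm(increments="0 0 -0.7 0 0 0;0 0 0 0 0 0")

```text
time: 29.92
ee_pos: [0.6126, 0.0302, 0.0247]
orientation: [0.717, 0.698, 0.0, 0.0]
force: [-3.9, 3.3, 13.6]
width: 0.0405
gripper_force: 30.0
```

Seated at P.z 0.0247, as expected. Release, rise, then measure the strainer and hook.

>>> jog_arm(increments="0 0 0.7 0 0 0;0 0 0 0 0 0;0 0 0 0 0 0;0 0 25 0 0 0;0 0 50 0 0 0", gripper=0.25)

```text
time: 30.55
ee_pos: [0.6111, 0.0301, 0.0988]
orientation: [0.717, 0.697, -0.001, -0.001]
force: [0.1, -1.1, 0.3]
width: 0.0686
gripper_force: 0.0
```

```bash
cat > m6.py <<'E'
from fit import *
np.set_printoptions(precision=4,suppress=True)
s=np.mean([viewer.capture("scene").astype(float) for _ in range(3)],0);t2=np.mean([viewer.capture("top").astype(float) for _ in range(3)],0);t=np.load("t2.npy")
for c in("top","scene"):
  for q in("new_1","strainer","used"):print(c,q,[(round(r["p"],2),np.round(r["extent"])) for r in finder.find_in(c,q)[:5]])
print("strainer patch change",np.abs(t2-t)[290:325,195:235].mean())
a=[(-.006,-.015),(.006,-.015),(.006,.015),(-.006,.015)]
tab=rect(-.006,.006,-.015,.015,.14)+rect(-.006,.006,-.015,.015,.10)+[((*q,.10),(*q,.14)) for q in a]
best=[]
for y0 in np.radians([10,18,26,34]):
    r=fit(tab,[.414,.2115,y0,0],{"top":t,"scene":s},w=3,n=9);r2=fit(tab,r[0],{"scene":s},w=2,n=9);r3=fit(tab,r[0],{"top":t},w=2,n=9);print(round(np.degrees(y0)),r,r2,r3);best.append(r)
# cup ring
th=np.linspace(0,2*np.pi,25);ring=[((.029*np.cos(p),.029*np.sin(p),.024),(.029*np.cos(q),.029*np.sin(q),.024)) for p,q in zip(th[:-1],th[1:])]
print("ring",fit(ring,[.414,.2115,0,0],{"top":t},free=2,w=3,n=2),fit(ring,[.414,.2115,0,0],{"scene":s},free=2,w=3,n=2))
# overlay for yaw 24deg
def draw(im,c,x0,y0,w,h,k,p):
    o=cv2.resize(np.clip(im[y0:y0+h,x0:x0+w]*(1.4 if c=="top" else 1),0,255).astype(np.uint8),(w*k,h*k),interpolation=3)
    bail=[((0,-.031,.02),(0,-.031,.074)),((0,.031,.02),(0,.031,.074)),((0,-.031,.074),(0,0,.088)),((0,.031,.074),(0,0,.088))]
    for a,b in tab[:4]+ring+bail:
        P=[(p[0]+np.cos(p[2])*q[0]-np.sin(p[2])*q[1],p[1]+np.sin(p[2])*q[0]+np.cos(p[2])*q[1],q[2]) for q in(a,b)]
        A,B=[tuple(int(v) for v in (np.array(proj(c,q))-[x0,y0]+.5)*k) for q in P];cv2.line(o,A,B,(0,0,255),1)
    return o
p=[.4145,.2105,np.radians(24)]
cv2.imwrite("pics/st.png",np.hstack([draw(t,"top",190,285,50,50,8,p),draw(s,"scene",290,292,50,50,8,p)]))
E
python3 m6.py
```

```text
top new_1 [(0.46, array([359., 205.,   4.,  16.]))]
top strainer [(0.81, array([196., 293.,  26.,  28.])), (0.63, array([252., 192., 142.,  46.])), (0.26, array([142., 182.,  52.,  66.])), (0.17, array([269., 196.,  10.,  29.]))]
top used [(0.78, array([432., 276.,  26.,  22.]))]
scene new_1 [(0.64, array([264., 248.,  27.,  22.])), (0.57, array([288., 226.,  26.,  21.])), (0.36, array([330., 215.,  12.,  14.]))]
scene strainer [(0.71, array([370., 301.,  35.,  74.])), (0.69, array([304., 294.,  29.,  75.]))]
scene used [(0.79, array([382., 217.,  17.,  23.]))]
strainer patch change 11.647718253968254
10 (array([0.4129, 0.2149, 0.3886, 0.    ]), 179, 0.49155318114298097) (array([0.4121, 0.2149, 0.436 , 0.    ]), 91, 0.7302541655081761) (array([0.4136, 0.2154, 0.3285, 0.    ]), 86, 0.4483378630137491)
18 (array([0.4128, 0.2149, 0.3934, 0.    ]), 179, 0.5019006112699664) (array([0.4121, 0.2149, 0.4368, 0.    ]), 91, 0.7485686124858124) (array([0.4136, 0.2155, 0.3278, 0.    ]), 85, 0.49308263025233545)
26 (array([0.4128, 0.2149, 0.3937, 0.    ]), 179, 0.4919762015939396) (array([0.4121, 0.2149, 0.4355, 0.    ]), 89, 0.7394400476711608) (array([0.4136, 0.2155, 0.3287, 0.    ]), 85, 0.5056919628457539)
34 (array([0.4128, 0.2149, 0.3929, 0.    ]), 179, 0.5047291888069786) (array([0.4121, 0.2149, 0.4346, 0.    ]), 91, 0.7445771947265982) (array([0.4136, 0.2155, 0.3293, 0.    ]), 86, 0.4165303253497137)
ring (array([0.4139, 0.2142, 0.    , 0.    ]), 45, 0.8053976270752371) (array([0.4124, 0.2145, 0.    , 0.    ]), 45, 0.7671544558269014)
```

View pics/st.png

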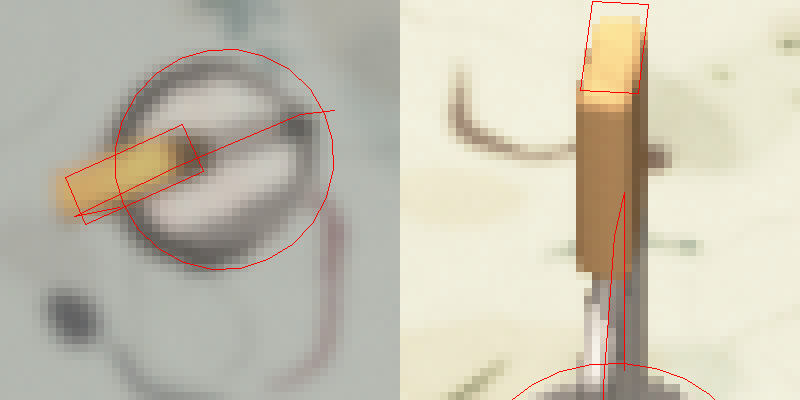

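The overlay is off by a few pixels, and the fit corrects this to strainer (0.413,0.215), yaw 22°, with both views agreeing. Going to grip the tab across its thickness.

>>> jog_arm(increments="-20 10 45 0 0 8;-45 43 26 0 0 8;-45 43 0 0 0 7.5;-45 43 0 0 0 0;-43 46 0 0 0 0", gripper=0.5)

```text
time: 31.78
ee_pos: [0.4166, 0.2126, 0.1688]
orientation: [0.56, 0.829, 0.0, 0.0]
force: [0.5, 0.4, -0.2]
width: 0.0453
gripper_force: 0.0
```

>>> jog_arm(increments="0 0 -30 0 0 0;0 0 -30 0 0 0;0 0 -17 0 0 0;0 0 0 0 0 0;0 0 0 0 0 0")

```text
time: 32.4
ee_pos: [0.4185, 0.2117, 0.0924]
orientation: [0.56, 0.829, 0.0, 0.0]
force: [0.5, -0.2, -0.8]
width: 0.0456
gripper_force: 0.0
```

```bash
python3 tip.py | sed -n '1p;/pred/p'; python3 - <<'E'
from h import *
s=viewer.capture("scene");cv2.imwrite("pics/g1.png",cv2.resize(s[235:375,270:370],(500,700),interpolation=3)[:600])
E
```

```text
P [0.4186 0.2118 0.0925] w 0.0454 F [-0.2 -0.3  0.4]
predicted near inner corners [array([298.1, 326.1]), array([321.1, 334.8])]
```

View pics/g1.png

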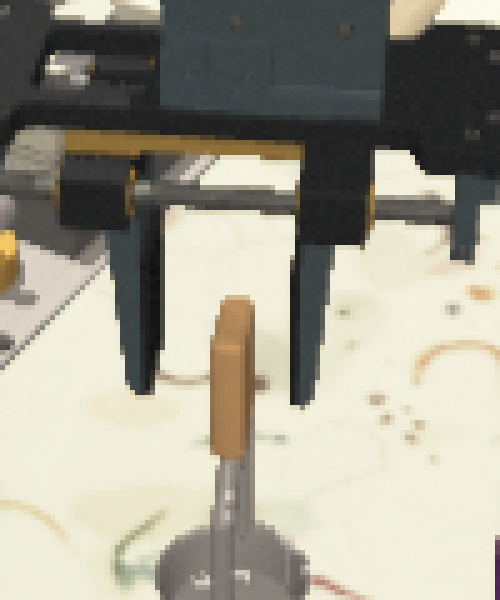

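The tab is between the fingers at crop (232,345–455), with the fingertips at row 400. I'll nudge slightly and close.

>>> jog_arm(increments="-3.5 2.5 -3 0 0 0;0 0 0 0 0 0;0 0 0 0 0 0")

```text
time: 32.88
ee_pos: [0.4146, 0.2142, 0.0889]
orientation: [0.559, 0.829, 0.0, 0.0]
force: [0.5, 0.1, -0.3]
width: 0.0455
gripper_force: 0.0
```

>>> jog_arm(increments="0 0 0 0 0 0;0 0 0 0 0 0;0 0 0 0 0 0;0 0 0 0 0 0", gripper=1)

```text
time: 33.38
ee_pos: [0.4147, 0.2141, 0.0888]
orientation: [0.56, 0.829, 0.0, 0.0]
force: [0.6, -0.7, -0.3]
width: 0.0114
gripper_force: 30.0
```

Gripped at 11.4 mm. Lifting, turning to -2°, and approaching in front of the hook.

>>> jog_arm(increments="0 0 15 0 0 0;0 0 35 0 0 0;0 0 44 0 0 -6;25 28 0 0 0 -6;26 28 0 0 0 -6")

```text
time: 34.0
ee_pos: [0.4664, 0.2709, 0.1836]
orientation: [0.684, 0.73, 0.001, 0.0]
force: [0.5, -0.4, -1.4]
width: 0.0119
gripper_force: 30.0
```

>>> jog_arm(increments="26 28 0 0 0 -6;26 26.5 0 0 0 0;0 0 0 0 0 0;0 0 0 0 0 0")

```text
time: 34.5
ee_pos: [0.517, 0.3243, 0.1824]
orientation: [0.72, 0.694, -0.001, -0.0]
force: [-0.3, -0.5, -1.4]
width: 0.0116
gripper_force: 30.0
```

```bash
cat > m7.py <<'E'
from fit import *
np.set_printoptions(precision=4,suppress=True)
st=sensors.state();P=st["ee_pos"];q=st["orientation"];print(P,np.degrees(2*np.arctan2(q[1],q[0]))-90,st["force"],st["width"])
s=np.mean([viewer.capture("scene").astype(float) for _ in range(3)],0);t=np.load("t2.npy")
ap=P[2]-.0008;p=[P[0],P[1],np.radians(-2)]
k=5;x0,y0,w,h=150,235,160,120
o=cv2.resize(np.clip(s[y0:y0+h,x0:x0+w],0,255).astype(np.uint8),(w*k,h*k),interpolation=3)
def ln(a,b,p,z,c):
    Q=[(p[0]+np.cos(p[2])*q[0]-np.sin(p[2])*q[1],p[1]+np.sin(p[2])*q[0]+np.cos(p[2])*q[1],z+q[2]) for q in(a,b)]
    A,B=[tuple(int(v) for v in (np.array(proj("scene",q))-[x0,y0]+.5)*k) for q in Q];cv2.line(o,A,B,c,1)
for a,b in[((0,-.031,-.06),(0,-.031,-.014)),((0,.031,-.06),(0,.031,-.014)),((0,-.031,-.014),(0,0,0)),((0,.031,-.014),(0,0,0))]:ln(a,b,p,ap,(0,0,255))
sp=[.583,.3224,-.035]
H=[(.064,0,0),(.064,0,.157),(.012,0,.157),(.007,0,.145),(-.007,0,.145),(-.017,0,.162)]
for a,b in zip(H[:-1],H[1:]):ln(a,b,sp,0,(255,0,0))
cv2.imwrite("pics/hk.png",o)
E
python3 m7.py
```

```text
[0.517  0.3243 0.1824] -2.033038452133411 [-0.2541 -0.5348 -1.4461] 0.011602425501817577
```

View pics/hk.png

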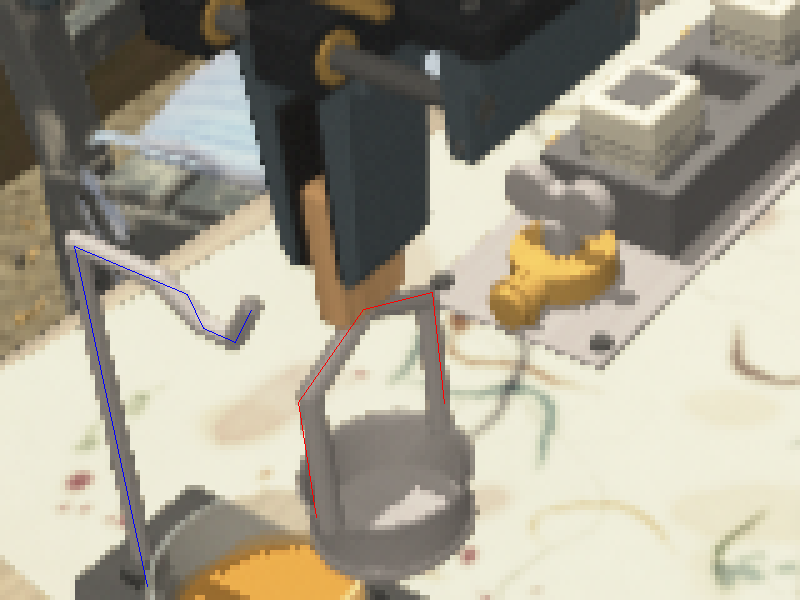

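The bail, drawn at crop (308,395)–(440,285), and the hook tip at (258,300) share the same small offset from their models, so their relative position is good. Moving in over the tip.

>>> jog_arm(increments="20 -0.7 0 0 0 0;20 -0.7 0 0 0 0;16 -0.6 0 0 0 0;10 -0.3 0 0 0 0;0 0 0 0 0 0")

```text
time: 35.28
ee_pos: [0.5839, 0.3222, 0.1826]
orientation: [0.72, 0.694, -0.0, -0.0]
force: [-0.0, 0.2, -1.5]
width: 0.0118
gripper_force: 30.0
```

>>> jog_arm(increments="0 0 -10 0 0 0;0 0 -8 0 0 0;0 0 -5 0 0 0;0 0 -2 0 0 0;0 0 0 0 0 0")

```text
time: 35.9
ee_pos: [0.5836, 0.3223, 0.1578]
orientation: [0.72, 0.694, -0.0, -0.0]
force: [0.5, 0.5, -1.4]
width: 0.0117
gripper_force: 30.0
```

>>> jog_arm(increments="0 0 -2 0 0 0;0 0 -1 0 0 0;0 0 0 0 0 0")

```text
time: 36.28
ee_pos: [0.5837, 0.3223, 0.155]
orientation: [0.72, 0.694, 0.0, 0.0]
force: [-0.7, -0.9, 1.2]
width: 0.0119
gripper_force: 30.0
```

>>> jog_arm(increments="0 0 -1 0 0 0;0 0 -0.5 0 0 0;0 0 0 0 0 0")

```text
time: 36.65
ee_pos: [0.5839, 0.3225, 0.1545]
orientation: [0.72, 0.694, 0.001, 0.0]
force: [-3.1, -1.9, 13.2]
width: 0.0123
gripper_force: 30.0
```

It rests in the throat. Release gently, let it settle, and rise.

>>> jog_arm(increments="0 0 1 0 0 0;0 0 0 0 0 0;0 0 0 0 0 0;0 0 0 0 0 0;0 0 0 0 0 0", gripper=0.65)

```text
time: 37.28
ee_pos: [0.5836, 0.3223, 0.1542]
orientation: [0.72, 0.694, -0.0, -0.0]
force: [-0.2, 0.2, 0.1]
width: 0.0317
gripper_force: 0.0
```

>>> jog_arm(increments="0 0 15 0 0 0;0 0 30 0 0 0;0 0 40 0 0 0;0 0 0 0 0 0;0 0 0 0 0 0")

```text
time: 37.9
ee_pos: [0.5836, 0.3223, 0.2396]
orientation: [0.72, 0.694, 0.0, 0.0]
force: [0.0, 0.3, -1.2]
width: 0.0321
gripper_force: 0.0
```

```bash
cat > m8.py <<'E'
from h import *
t=viewer.capture("top");s=viewer.capture("scene")
for c in("top","scene"):
  for q in("new_1","strainer","used","key"):print(c,q,[(round(r["p"],2),np.round(r["extent"])) for r in finder.find_in(c,q)[:4]])
k=lambda p:np.round(proj("scene",p))
print("expected bail apex",k([.583,.3224,.153]),"tab top",k([.583,.3224,.205]),"cup",k([.583,.3224,.077]))
cv2.imwrite("pics/fin.png",cv2.resize(s[195:395,150:430],(798,570),interpolation=3))
E
python3 m8.py
```

```text
top new_1 [(0.93, array([342., 199.,  23.,  22.])), (0.16, array([255., 188., 142.,  51.]))]
top strainer [(0.83, array([224., 345.,  28.,  35.])), (0.76, array([129., 210.,  46.,  26.])), (0.71, array([371., 203.,  19.,  17.])), (0.3, array([142., 184.,  53.,  66.]))]
top used [(0.75, array([436., 275.,  23.,  22.])), (0.22, array([407., 248.,  74.,  78.]))]
top key []
scene new_1 [(0.68, array([289., 228.,  25.,  21.])), (0.56, array([264., 245.,  26.,  25.]))]
scene strainer [(0.89, array([371., 302.,  35.,  72.])), (0.7, array([183., 271.,  34.,  76.]))]
scene used [(0.79, array([382., 218.,  19.,  24.]))]
scene key [(0.74, array([251., 267.,  22.,  18.]))]
expected bail apex [193. 298.] tab top [188. 271.] cup [199. 333.]
```

View pics/fin.png

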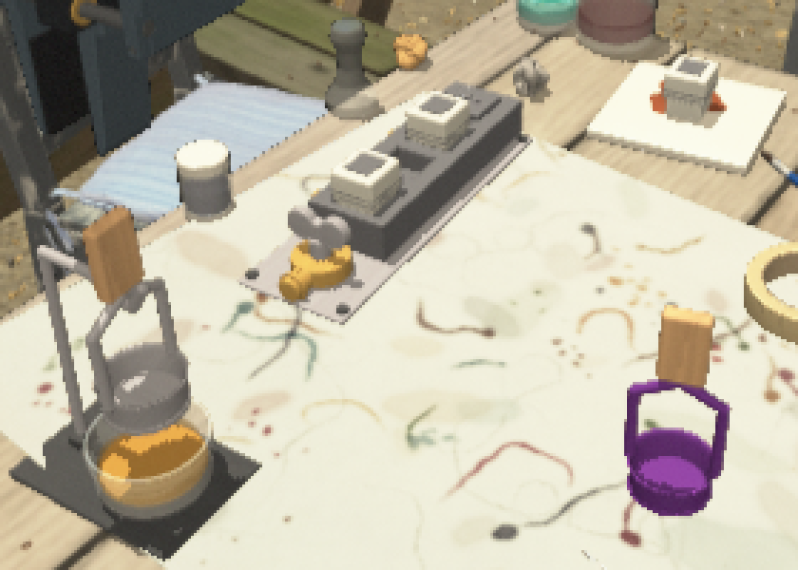

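The picture shows the strainer hanging at (135,330), the used cartridge upright on the tile at (690,85), new cartridges in sockets 2 and 4 at (437,118) and (366,180), and the key still shut at (318,230). There is no third cartridge, and the bystanders are in place. Now to reopen the key.

>>> jog_arm(increments="6 -45.5 0 0 0 10;6 -45.5 0 0 0 10;6 -45.5 0 0 0 10;6 -45.5 0 0 0 10;6.5 -45.7 0 0 0 10")

```text
time: 39.02
ee_pos: [0.6142, 0.0932, 0.2394]
orientation: [0.356, 0.934, 0.0, 0.0]
force: [1.3, 0.3, -0.6]
width: 0.032
gripper_force: 0.0
```

>>> jog_arm(increments="0 0 -40 0 0 10;0 0 -40 0 0 10;0 0 -40 0 0 10;0 0 -20 0 0 10;0 0 0 0 0 0.6")

```text
time: 39.65
ee_pos: [0.6132, 0.0946, 0.098]
orientation: [0.013, 1.0, -0.0, -0.001]
force: [0.2, -0.3, 0.6]
width: 0.032
gripper_force: 0.0
```

>>> jog_arm(increments="0 0 0 0 0 0;0 0 0 0 0 0")

```text
time: 39.9
ee_pos: [0.6149, 0.0947, 0.1005]
orientation: [0.014, 1.0, 0.0, 0.001]
force: [0.5, 0.7, 0.5]
width: 0.032
gripper_force: 0.0
```

>>> jog_arm(increments="-0.8 0 -30 0 0 0;0 0 -30 0 0 0;0 0 -13 0 0 0;0 0 -5 0 0 0;0 0 0 0 0 0")

```text
time: 40.52
ee_pos: [0.6138, 0.0947, 0.022]
orientation: [0.013, 1.0, 0.0, 0.0]
force: [-0.2, -0.3, -0.1]
width: 0.0318
gripper_force: 0.0
```

>>> jog_arm(increments="0 0 0 0 0 0;0 0 0 0 0 0;0 0 0 0 0 0;0 0 0 0 0 0", gripper=1)

```text
time: 41.02
ee_pos: [0.6136, 0.0945, 0.0218]
orientation: [0.013, 1.0, -0.0, 0.0]
force: [-0.5, -1.3, 6.0]
width: 0.0098
gripper_force: 30.0
```

>>> jog_arm(increments="0 0 0 0 0 -9;0 0 0 0 0 -9;0 0 0 0 0 -9;0 0 0 0 0 -9;0 0 0 0 0 -9")

```text
time: 41.65
ee_pos: [0.6138, 0.095, 0.0218]
orientation: [0.397, 0.918, 0.0, 0.0]
force: [0.8, 2.1, 5.1]
width: 0.0097
gripper_force: 30.0
```

>>> jog_arm(increments="0 0 0 0 0 -9;0 0 0 0 0 -9;0 0 0 0 0 -9;0 0 0 0 0 -9;0 0 0 0 0 -9")

```text
time: 42.28
ee_pos: [0.6143, 0.0951, 0.0218]
orientation: [0.718, 0.696, 0.001, 0.0]
force: [3.9, 2.8, 2.3]
width: 0.0097
gripper_force: 30.0
```

>>> jog_arm(increments="0 0 0 0 0 -1.8;0 0 0 0 0 0;0 0 0 0 0 0")

```text
time: 42.65
ee_pos: [0.6143, 0.0951, 0.0218]
orientation: [0.726, 0.688, 0.001, 0.001]
force: [3.8, 4.9, 3.6]
width: 0.0097
gripper_force: 30.0
```

```bash
python3 -c "
from h import *
s=sensors.state();q=s['orientation'];print(np.degrees(2*np.arctan2(q[1],q[0]))-90,s['ft_torque'],s['force'])"
```

```text
-3.0336144920777883 [ 0.80571216 -0.65847406  0.81569162] [3.79338677 4.87242798 3.58618095]
```

The opposing torque of +0.8 N m shows it is against the open stop. Release and rise clear.

>>> jog_arm(increments="0 0 0 0 0 0;0 0 0 0 0 0;0 0 0 0 0 0;0 0 10 0 0 0;0 0 40 0 0 0", gripper=0.7)

```text
time: 43.28
ee_pos: [0.6119, 0.0945, 0.0706]
orientation: [0.727, 0.687, -0.001, -0.001]
force: [0.6, 0.0, 1.1]
width: 0.0278
gripper_force: 0.0
```

>>> jog_arm(increments="-30 0 60 0 0 0;-40 0 40 0 0 0;0 0 0 0 0 0;0 0 0 0 0 0;0 0 0 0 0 0")

```text
time: 43.9
ee_pos: [0.5456, 0.0945, 0.1663]
orientation: [0.727, 0.687, -0.0, -0.0]
force: [-0.1, 0.2, -0.1]
width: 0.0276
gripper_force: 0.0
```

```bash
python3 - <<'E'
from fit import *
viewer.capture("top");s=np.mean([viewer.capture("scene").astype(float) for _ in range(3)],0)
for q in("key","new_1","used","strainer"):print(q,[(round(r["p"],2),np.round(r["extent"])) for r in finder.find_in("scene",q)[:3]])
for c in["spice_jar","muller","stone"]:print(c,[np.round(r["extent"]) for r in finder.find_in("scene",c)[:1]])
h=[((a,-.028,.06),(a,.028,.06)) for a in(-.005,.005)]
for y in(-.025,.03,-.08):print("wing yaw",fit(h,[.614,.0945,y,0],{"scene":s},w=2))
E
```

```text
key [(0.52, array([252., 265.,  16.,  21.]))]
new_1 [(0.76, array([265., 250.,  26.,  18.])), (0.6, array([232., 224., 102.,  84.]))]
used [(0.67, array([254., 266.,  20.,  19.])), (0.61, array([382., 217.,  17.,  22.]))]
strainer [(0.86, array([369., 302.,  38.,  73.])), (0.83, array([181., 266.,  37.,  80.]))]
spice_jar [array([211., 244.,  19.,  31.])]
muller [array([268., 218.,  15.,  18.])]
stone [array([328., 213.,  15.,  14.])]
wing yaw (array([  -3.47446953, -158.27610724,    9.0760406 ,    0.        ]), 0, nan)
wing yaw (array([ 0.82854954, -7.28471281, -3.07952538,  0.        ]), 0, nan)
wing yaw (array([ 0.1655371 , -5.43639422,  2.45792417,  0.        ]), 0, nan)
  return _methods._mean(a, axis=axis, dtype=dtype,
  ret = ret.dtype.type(ret / rcount)
```

The key is open: its extent is 16x21 px now, against 21x15 when shut. Everything else is in place, so I'm handing in.

```bash
python3 -c "
from plant import job
print(job.finish_job())"
```

```text
the job is handed in; nothing more can be done
None
```

The job is handed in at about 44 s of the 210 s allowed (the hand-in returned no verdict): the cock was shut first, the used cartridge stands on the tile, both new cartridges (only two were there) are home in sockets 2 and 4, the strainer hangs in the hook, the key was turned open to its stop last, and the jar, muller and grey stone were not touched.

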